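# Load the tube carrier and hold it down on the touch-mode vortex mixer

### The job

Drop the two purple-capped tubes from the white rack fully down into the two empty holes of the blue tube carrier, one in each, while the carrier stands on the bench. Then lift the carrier by its handle, set it level and centred on the round sprung head of the vortex mixer, and press it straight down, firmly but without forcing it, until the head is hard on its stop, where the mixer's touch switch closes. The program finishes while still holding the carrier pressed down there; leave the orange-capped tube, the microplate and the bottle where they are.

Things in the scene. Friction and masses are not known exactly. Their poses are not given: they have to be found in the camera images.
- purple1_mid (a point): First tube to load: centre, half-way up, of a 2 ml self-standing screw-cap tube, 46 mm tall, pale 12 mm round body with slightly tapered flat foot, ribbed purple cap 13 mm across over the top 13 mm; 12 g; z is up along the tube. It stands upright and loose in one of the three holes of the white rack (which one varies), its foot 5 mm above the bench, its cap and upper body well above the rack's top
- purple2_mid (a point): Second tube to load: centre, half-way up, of a 2 ml self-standing screw-cap tube, 46 mm tall, pale 12 mm round body with slightly tapered flat foot, ribbed purple cap 13 mm across over the top 13 mm; 12 g; z is up along the tube. It stands upright and loose in one of the three holes of the white rack (which one varies), its foot 5 mm above the bench, its cap and upper body well above the rack's top
- control_mid (a point): Bystander, stays in the rack: centre, half-way up, of a 2 ml self-standing screw-cap tube, 46 mm tall, pale 12 mm round body with slightly tapered flat foot, ribbed orange cap 13 mm across over the top 13 mm; 12 g; z is up along the tube. It stands upright and loose in one of the three holes of the white rack (which one varies), its foot 5 mm above the bench, its cap and upper body well above the rack's top
- white1_mid (a point): Already in the carrier and stays in it: centre, half-way up, of a 2 ml self-standing screw-cap tube, 46 mm tall, pale 12 mm round body with slightly tapered flat foot, ribbed white cap 13 mm across over the top 13 mm; 12 g; z is up along the tube. Stands in the hole of pocket2
- white2_mid (a point): Already in the carrier and stays in it: centre, half-way up, of a 2 ml self-standing screw-cap tube, 46 mm tall, pale 12 mm round body with slightly tapered flat foot, ribbed white cap 13 mm across over the top 13 mm; 12 g; z is up along the tube. Stands in the hole of pocket4
- rack_middle (a point): White tube rack fixed to the bench, a block 140 x 36 mm and 22 mm tall; this point is the centre of its top face. Three holes 14.5 mm wide and 17 mm deep in one row along the rack's x axis, at x = -45, 0 and +45 mm; its y axis points across the row
- handle (a point): Carrier's handle: a square aluminium post, 20 x 20 mm, upright in the middle of the carrier, its top 90 mm above the carrier's underside and 54 mm above the blue block; this point is on its axis, 70 mm above the underside and 20 mm below its top. x and y axes are square to the post's faces and to the block's sides. Tops of seated tubes are 52 mm above the underside
- carrier_bottom (a point): Centre of the underside of the tube carrier: a blue block 84 x 84 mm, 36 mm tall, loose on the bench, about 0.2 kg (0.16 to 0.25) plus tubes, with the handle post in its middle and four round holes 14.5 mm wide and 30 mm deep with a 1.5 mm chamfer, at x and y = +-24 mm; axes as for the handle, z up
- pocket1 (a point): Empty hole of the carrier at its (+x, +y) corner: the place where the middle of a fully seated tube sits, on the hole's axis, 29 mm above the carrier's underside and 7 mm below the block's top face; a seated tube stands 16 mm proud of the block, and may be let fall the last few mm. 
- pocket3 (a point): Empty hole of the carrier at its (-x, -y) corner: the place where the middle of a fully seated tube sits, on the hole's axis, 29 mm above the carrier's underside and 7 mm below the block's top face; a seated tube stands 16 mm proud of the block, and may be let fall the last few mm. 
- pocket2 (a point): Hole of the carrier at its (-x, +y) corner, taken by a white-capped tube: the place where the middle of a fully seated tube sits, on the hole's axis, 29 mm above the carrier's underside and 7 mm below the block's top face; a seated tube stands 16 mm proud of the block, and may be let fall the last few mm. 
- pocket4 (a point): Hole of the carrier at its (+x, -y) corner, taken by a white-capped tube: the place where the middle of a fully seated tube sits, on the hole's axis, 29 mm above the carrier's underside and 7 mm below the block's top face; a seated tube stands 16 mm proud of the block, and may be let fall the last few mm. 
- head_top (a point): Centre of the top face of the vortex mixer's head: a flat round black rubber-topped platform 100 mm across, 12 mm thick, 130 mm above the bench when up; it moves straight down with the head. The mixer under it is a grey and white housing 150 x 125 mm, 95 mm tall, fixed to the bench by its suction feet, with a steel stop collar 66 mm across under the platform; the shaking itself is not simulated
- head (a joint): How far the sprung head is pressed down, in m: 0 up, 0.008 hard on its stop collar. The spring needs about 3.6 N before it moves (the loaded carrier's own weight, up to 3 N, does not move it) and about 10 N in all just before the stop; beyond that it is rigid. If the push slackens the spring lifts the head off the stop again, so keep a steady 12 to 25 N on it, carrier's weight included
- microplate_mid (a point): Bystander: centre of a purple 96-well microplate lying on the bench, 128 x 86 mm, 15 mm tall, loose
- bottle_mid (a point): Bystander: a capped amber bottle standing on the bench, 52 mm across, 85 mm tall, loose; this point is half-way up

How it is judged:
By the outcome, as a careful person would: the job done as asked, in the order asked, and still so for the second after the job is handed in, while the arm keeps its last pose, push and grip.
It also fails if it takes over 72 s, if anything falls off the work surface, if the arm or the gripper's body presses on something with over 40 N, if the wrist force passes 120 N, or if a joint passes its speed limit or range.

### The arm

A 7-joint arm with a two-finger parallel gripper is mounted at the origin on the work surface. World frame = base frame: x ahead of the robot, y to its left, z up, the work surface at z = 0. Lengths are in mm, angles in rad, forces in N, time in s.
With the tool pointing down it reaches from about 400 to 875 mm from the base axis. Payload 6.5 kg.
Tool frame: the origin (TCP) lies midway between the tips of the shut fingers; the grasp point (between the pads) lies 19 mm behind it; x points along the fingers, z is the direction in which the jaws open and shut, and the axes are right-handed (so a half turn about x gives the same grasp; the last joint's range is limited). The gripper opens to 88 mm and grips with 3 to 60 N. Pads are 18 mm wide; open, the fingers measure 123 mm over their backs; the gripper's body (75 mm by 187 mm) begins 45 mm behind the grasp point.
Start: joints at [1.037, 0.536, -0.004, 1.538, 0.003, 1.067, -0.071], TCP at [293.095, -580.16, 238.716] pointing down, gripper open.
Joint ranges: [-2.7, 2.7], [-0.37, 2.16], [-1.27, 1.26], [0.24, 2.4], [-1.31, 4.45], [0.19, 1.91], [-2.76, 2.76]. Speed limits (rad/s): [2.39, 2.39, 3.14, 3.14, 3.14, 3.14, 3.14].

### API

Orientations are given as a rotation vector (axis times angle).
In Python, from workcell import r, viewer gives the robot as it stands. The module is installed in compiled form; this text tells all that it offers.
- The arm moves only by the tool move_arm, never from a script. Its arguments are lists of equal length, an entry for each row: "dp": the shift along the world's x, y, z in units of 50 mm (1.0 is 50 mm), a list of three; "yaw": the turn about the world's z in units of 8 degrees (1.0 is 8 degrees); "hand": the gripper's target within -1 to 1 (shut at 1, half-way at 0, fully open at -1). In form: {"dp": [[tx, ty, tz], ...], "yaw": [yaw, ...], "hand": [hand, ...]}. A call has exactly 10 rows; each row shifts and turns the pose as measured when the row begins; what a row does not reach is not made up. A row lasts 1/10 s, in which the tool goes at most 50 mm and 8.59 degrees, less where a joint would pass 70% of its speed; a pose out of reach is approached as far as the arm can. A call is refused whole if a number of a shift passes 1 or a number of a turn 1, either way. A call with a gripper value outside its range is refused whole. The fingers move at their own pace and stop on an object; "newtons" is the grip in N (left out, the last holds). Time passes only in rows, so rows that do not move let the fingers close, or fill a call up. It gives the time, the measured TCP pose, the force and the opening at its end, in the units of the state.
- r.observe(): the state, without advancing time (a new reading comes with each control period).
- viewer.snapshot(name): name is "side" or "top"; returns a dict with "image" (420x560x3 uint8, blue, green, red), "mtx" (3x3 intrinsics, pixels), "D" ([k1, k2, p1, p2, k3] as OpenCV has them; the pictures are not rectified), "rvec" (rotation vector, rad) and "tvec" (3), from world to camera coordinates, as OpenCV has them. Camera axes: x right, y down, z forward; pixel columns grow to the right and rows downward; lengths in mm; the calibration is good to about 2 mm. A picture is of the moment at which its call begins. There is no depth.
- r.sign_off(): hands the job in, once; it reports no verdict.
Trained networks look in the newest picture that a camera, given by its name, has taken for a name from the list of things; names that differ only in an ending like _2 or _b are one class to them, and where a whole thing is asked for, a point or a joint stands for the part that bears it (a point fixed in the world has none). Each returns a list of dicts, best first, with "conf" (0 to 1); they miss things now and then, are a little off and sometimes report something else, mostly with a low value. They report only what shows in the picture. A call takes as long as a camera call.
- viewer.silhouettes(camera, label): "region" (420x560 bool, what is visible of it) and "bbox" ([centre column, centre row, width, height] in pixels, round what is visible of it).
The state is a dict: "time_s": time; "qpos": joint angles; "qd": joint speeds; "joint_torque": joint torques, N m; "position": TCP position; "eef_rot": TCP orientation; "contact_force": force on the tool from outside, world axes, zero at the start; "moment": the same for the moment, N m; "finger_gap": opening from 0.0 (shut) to 1.0 (fully open).
Only numpy, scipy, OpenCV 4.12 (cv2) and the standard library are available. Lean on these libraries where they do the work, as an engineer would, in place of code of your own. Each camera call takes 0.05 s, during which the arm holds its last target.

## Working session

There is one attempt and no reset: what is moved stays moved. The work goes in short steps, Python scripts to look and compute and a tool call to move; the robot and the scene stay as the last step left them, time stands still between calls to the robot, and variables do not carry over. Pictures are saved under pics/ and viewed, and the job is handed in when it is done.

Besides the shell and the picture viewer there is one more tool, called after ">>>" by a JSON object that holds its "name" and its "arguments", one argument or row to a line. move_arm: Moves the arm, as the interface text tells. Its arguments: {"type":"object","properties":{"dp":{"type":"array"},"yaw":{"type":"array"},"hand":{"type":"array"},"newtons":{"type":"number"}},"required":["dp","yaw","hand"]}

```bash
mkdir -p pics; python3 - <<'E'
from workcell import r, viewer
import cv2
print(r.observe())
for n in("side","top"):
    s=viewer.snapshot(n); cv2.imwrite(f"pics/{n}0.png",s["image"]); print(n,s["mtx"],s["D"],s["rvec"],s["tvec"])
    for l in ["purple1_mid","control_mid","white1_mid","handle","carrier_bottom","head_top","rack_middle"]:
        print(l,[(round(d["conf"],2),[round(float(x),1) for x in d["bbox"]]) for d in viewer.silhouettes(n,l)])
E
```

```text
{'time_s': 0.0, 'qpos': array([ 1.03679636,  0.53719243, -0.00447102,  1.53887834,  0.00261045,
        1.06726811, -0.0711934 ]), 'qd': array([ 1.70322710e-03,  8.81886688e-05,  1.38597062e-03, -7.91493106e-04,
       -5.16172243e-04, -1.45796953e-03,  1.19885010e-03]), 'joint_torque': array([ 3.58980678e-04, -5.70986080e+01,  9.90860648e-01, -2.51599324e+01,
       -5.62455249e-02,  1.79671840e-02,  1.31888660e-04]), 'position': array([ 292.82210034, -579.6155593 ,  237.8197101 ]), 'eef_rot': array([ 0.8588713 ,  1.39651844, -0.85754886]), 'contact_force': array([ 0.19408327, -0.99157015, -0.26951727]), 'moment': array([ 0.0211283 , -0.00683983, -0.01036393]), 'finger_gap': 1.0018644444673546}
side [[413.6580591    0.         286.85089472]
 [  0.         413.6580591  208.1803642 ]
 [  0.           0.           1.        ]] [0.01261646 0.         0.         0.         0.        ] [ 2.3880013  -0.21301182  0.08598733] [-610.51460843  110.56830975  856.35986838]
purple1_mid [(0.61, [255.7, 379.0, 9.4, 14.6]), (0.48, [232.6, 243.8, 50.5, 51.3])]
control_mid [(0.56, [282.7, 382.6, 4.8, 12.6]), (0.38, [231.6, 240.6, 54.3, 53.8])]
white1_mid []
handle [(0.69, [232.0, 240.2, 48.8, 55.3])]
carrier_bottom [(0.88, [230.9, 242.4, 54.7, 56.0])]
head_top [(0.44, [231.4, 240.9, 53.6, 53.9]), (0.23, [327.9, 184.1, 23.8, 33.6])]
rack_middle [(0.9, [254.6, 388.5, 91.2, 30.8])]
top [[476.8684926    0.         276.57693357]
 [  0.         476.8684926  207.87277092]
 [  0.           0.           1.        ]] [-0.1328011  0.         0.         0.         0.       ] [ 2.15246628 -2.20346623  0.04802884] [  -8.44610741  615.32307243 1246.34060446]
purple1_mid [(0.51, [286.4, 252.4, 42.0, 43.0])]
control_mid []
white1_mid []
handle []
carrier_bottom [(0.96, [285.9, 251.5, 39.3, 43.4])]
head_top [(0.76, [178.8, 239.0, 42.8, 41.0])]
rack_middle [(0.86, [403.2, 245.7, 22.0, 48.3])]
```

```bash
python3 - <<'E'
import cv2
a=cv2.imread("pics/side0.png"); cv2.imwrite("pics/side0b.png",cv2.resize(a,(800,600)))
a=cv2.imread("pics/top0.png"); cv2.imwrite("pics/top0b.png",cv2.resize(a[170:320,120:440],(800,375),interpolation=cv2.INTER_CUBIC)); cv2.imwrite("pics/top0c.png",cv2.resize(a,(560,420)))
E
```

```text
(no output)
```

View pics/side0b.png

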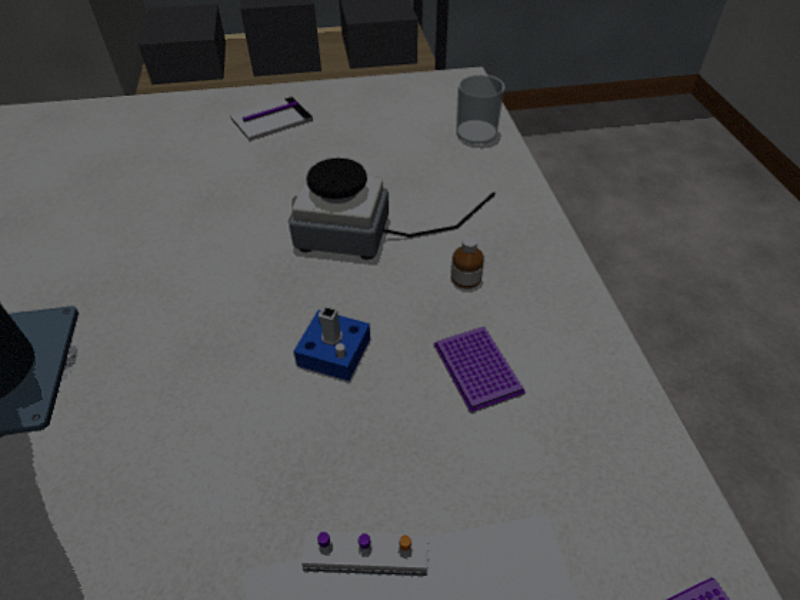

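View pics/top0b.png

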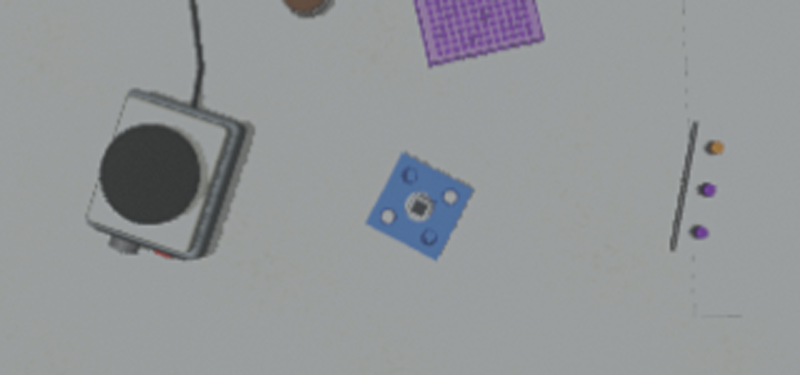

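View pics/top0c.png

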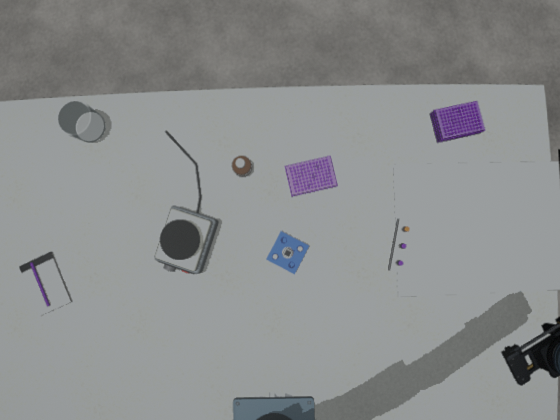

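The pictures show the carrier in the middle (top about 287,252), empty holes at the image's top-left and bottom-right corners. The mixer is at (180,239). The rack is at (403,246), with purple tubes at (403,245) and (400,262) and orange at (406,229). Next I measure positions.

```bash
cat > h.py <<'E'
from workcell import r, viewer
import cv2, numpy as np
def cam(s): return s["mtx"],s["D"],s["rvec"],s["tvec"]
def ray(s,px):
    u=cv2.undistortPoints(np.array([[px]],float),s["mtx"],s["D"])[0,0]
    R=cv2.Rodrigues(s["rvec"])[0]; o=-R.T@s["tvec"].reshape(3); d=R.T@np.array([u[0],u[1],1]); return o,d/np.linalg.norm(d)
def plane(s,px,z):
    o,d=ray(s,px); return o+d*(z-o[2])/d[2]
def proj(s,P): return cv2.projectPoints(np.array(P,float).reshape(-1,3),s["rvec"],s["tvec"],s["mtx"],s["D"])[0].reshape(-1,2)
def tri(ss,pxs):
    A=np.zeros((3,3));b=np.zeros(3)
    for s,p in zip(ss,pxs):
        o,d=ray(s,p);M=np.eye(3)-np.outer(d,d);A+=M;b+=M@o
    return np.linalg.solve(A,b)
def blobs(mask,mn=6):
    n,l,st,c=cv2.connectedComponentsWithStats(mask.astype(np.uint8)); return [(c[i].round(2),int(st[i,4])) for i in range(1,n) if st[i,4]>=mn]
def colors(im):
    h=cv2.cvtColor(im,cv2.COLOR_BGR2HSV).astype(int);H,S,V=h[...,0],h[...,1],h[...,2]
    return dict(purple=(H>128)&(H<160)&(S>100),orange=(H>5)&(H<22)&(S>90),blue=(H>105)&(H<127)&(S>100))
E
python3 - <<'E'
from h import *
S={n:viewer.snapshot(n) for n in("side","top")}
np.set_printoptions(precision=1,suppress=True)
C={n:colors(S[n]["image"]) for n in S}
rk={"top":(380,210,425,285),"side":(200,350,310,410)}
for n in S:
    x0,y0,x1,y1=rk[n]
    for c in("purple","orange"):
        m=np.zeros((420,560),bool);m[y0:y1,x0:x1]=C[n][c][y0:y1,x0:x1]
        for p,a in blobs(m,3): print(n,c,p,a,"world@z46",plane(S[n],p,46))
for n,(x0,y0,x1,y1) in {"top":(255,220,320,285),"side":(195,205,270,275)}.items():
    m=np.zeros((420,560),np.uint8);m[y0:y1,x0:x1]=C[n]["blue"][y0:y1,x0:x1]
    cn=max(cv2.findContours(m,cv2.RETR_EXTERNAL,cv2.CHAIN_APPROX_NONE)[0],key=len)[:,0,:]
    if n=="top":
        W=np.array([plane(S[n],p,36)[:2] for p in cn],np.float32); print("carrier",cv2.minAreaRect(W))
g=cv2.cvtColor(S["top"]["image"],cv2.COLOR_BGR2GRAY)
m=np.zeros((420,560),np.uint8);m[215:265,155:205]=g[215:265,155:205]<75
cn=max(cv2.findContours(m,cv2.RETR_EXTERNAL,cv2.CHAIN_APPROX_NONE)[0],key=len)
W=np.array([plane(S["top"],p,130)[:2] for p in cn[:,0,:]],np.float32);print("head",cv2.fitEllipse(W),cv2.minEnclosingCircle(W))
d=viewer.silhouettes("top","head_top")[0]["region"]; cn=max(cv2.findContours(d.astype(np.uint8),0,1)[0],key=len)
W=np.array([plane(S["top"],p,130)[:2] for p in cn[:,0,:]],np.float32);print("headnet",cv2.fitEllipse(W))
g=cv2.cvtColor(S["side"]["image"],cv2.COLOR_BGR2GRAY)
m=np.zeros((420,560),np.uint8);m[105:145,208:262]=g[105:145,208:262]<40
cn=max(cv2.findContours(m,cv2.RETR_EXTERNAL,cv2.CHAIN_APPROX_NONE)[0],key=len)
W=np.array([plane(S["side"],p,130)[:2] for p in cn[:,0,:]],np.float32);print("head side",cv2.fitEllipse(W))
R=cv2.Rodrigues(r.observe()["eef_rot"])[0];print(R)
for n,(x0,y0,x1,y1,f) in {"top":(262,227,312,277,12),"side":(200,205,270,275,8)}.items():
    cv2.imwrite(f"pics/car_{n}.png",cv2.resize(S[n]["image"][y0:y1,x0:x1],None,fx=f,fy=f,interpolation=cv2.INTER_CUBIC))
E
```

```text
side purple [226.2 377.1] 70 world@z46 [ 461.9 -340.2   46. ]
side purple [254.8 378.4] 70 world@z46 [ 505.9 -350.2   46. ]
side orange [283.2 379.7] 75 world@z46 [ 549.5 -360.    46. ]
top purple [403.  245.5] 16 world@z46 [ 507.3 -349.7   46. ]
top purple [400.  262.5] 16 world@z46 [ 463.5 -340.4   46. ]
top orange [406.1 228.6] 17 world@z46 [ 551.1 -359.5   46. ]
carrier ((497.30487060546875, -48.77825927734375), (81.44169616699219, 80.86480712890625), 61.01601028442383)
head ((536.85986328125, 213.05963134765625), (93.42655944824219, 95.71253967285156), 13.939363479614258) ((536.693359375, 213.2597198486328), 48.875404357910156)
headnet ((536.7578735351562, 213.51034545898438), (95.86726379394531, 100.43155670166016), 82.92758178710938)
head side ((535.4812622070312, 202.9415740966797), (93.95555877685547, 116.56977081298828), 179.34881591796875)
[[ 0.   0.9  0.5]
 [-0.   0.5 -0.9]
 [-1.  -0.   0. ]]
```

>>> {"name": "move_arm", "arguments": {
  "dp": [
    [0.37, 0.92, 0],
    [0.37, 0.92, 0],
    [0.37, 0.92, 0],
    [0.37, 0.92, 0],
    [0.37, 0.92, 0],
    [0.37, 0.92, 0],
    [0.37, 0.92, 0],
    [0.37, 0.92, 0],
    [0.37, 0.92, 0],
    [0.37, 0.92, 0]
  ],
  "yaw": [0.4, 0.4, 0.4, 0.4, 0.4, 0.4, 0.4, 0.4, 0.4, 0.4],
  "hand": [-1, -1, -1, -1, -1, -1, -1, -1, -1, -1],
  "newtons": 6
}}

```text
time_s: 1.95
position: [474.1, -119.5, 240.5]
eef_rot: [0.415, 1.521, -0.426]
contact_force: [0.8, -0.9, -0.5]
finger_gap: 1.003
```

```bash
cat >> h.py <<'E'
def st():
    o=r.observe();R=cv2.Rodrigues(o["eef_rot"])[0]
    print("t",round(o["time_s"],2),"p",o["position"].round(1),"jaw",np.degrees(np.arctan2(R[1,2],R[0,2])).round(2),"tilt",R[:2,0].round(4),"F",o["contact_force"].round(1),"M",o["moment"].round(2),"gap",round(o["finger_gap"],3),"q7",o["qpos"][6].round(2))
    return o
E
python3 -c "from h import *;st()"
```

```text
t 1.95 p [ 474.1 -119.5  240.5] jaw -30.78 tilt [ 0.0062 -0.0085] F [ 0.8 -0.9 -0.5] M [-0.03 -0.1   0.02] gap 1.003 q7 -0.49
```

>>> {"name": "move_arm", "arguments": {
  "dp": [
    [0.15, 0.47, -0.2],
    [0.15, 0.47, -0.4],
    [0.16, 0.47, -0.5],
    [0, 0, -0.7],
    [0, 0, -0.7],
    [0, 0, -0.6],
    [0, 0, -0.4],
    [0, 0, -0.2],
    [0, 0, 0],
    [0, 0, 0]
  ],
  "yaw": [0.1, 0.1, 0, 0, 0, 0, 0, 0, 0, 0],
  "hand": [-1, -1, -1, -1, -1, -1, -1, -1, -1, -1]
}}

```text
time_s: 2.95
position: [504.0, -35.9, 53.3]
eef_rot: [0.385, 1.516, -0.385]
contact_force: [0.7, -0.1, 0.7]
finger_gap: 0.998
```

```bash
python3 -c "
from h import *
st()
for n in('side','top'):
    s=viewer.snapshot(n);im=s['image'];x,y=((232,240) if n=='side' else (287,252));cv2.imwrite(f'pics/a_{n}.png',cv2.resize(im[y-50:y+50,x-60:x+60],None,fx=6,fy=6,interpolation=cv2.INTER_CUBIC))"
```

```text
t 2.95 p [504.  -35.9  53.3] jaw -28.2 tilt [ 0.0196 -0.0052] F [ 0.7 -0.1  0.7] M [-0.01 -0.05 -0.02] gap 0.998 q7 -0.79
```

View pics/a_side.png

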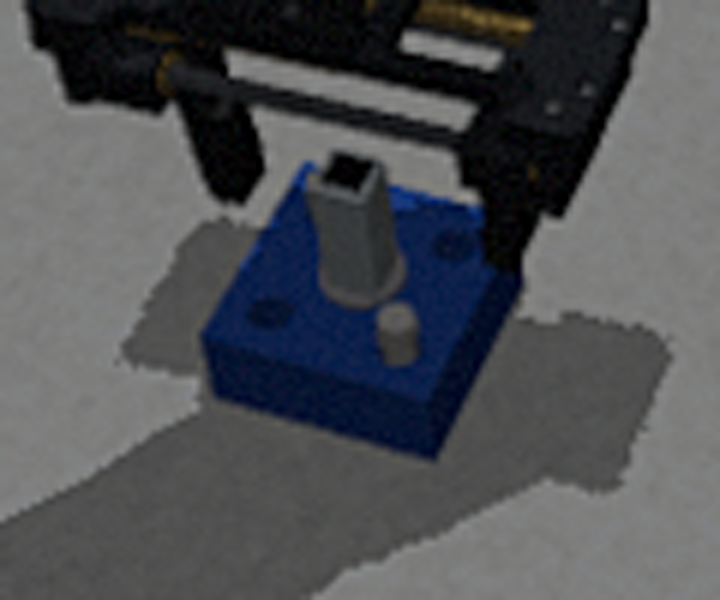

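The fingers straddle the post, which sits about 13 mm off the jaw centre line along y. I'll correct that before closing.

>>> {"name": "move_arm", "arguments": {
  "dp": [
    [-0.07, -0.13, 0],
    [-0.06, -0.13, 0],
    [0, 0, 0],
    [0, 0, 0],
    [0, 0, 0],
    [0, 0, 0],
    [0, 0, 0],
    [0, 0, 0],
    [0, 0, 0],
    [0, 0, 0]
  ],
  "yaw": [0, 0, 0, 0, 0, 0, 0, 0, 0, 0],
  "hand": [-1, -1, -1, 0.2, 0.6, 0.8, 1, 1, 1, 1],
  "newtons": 6
}}

```text
time_s: 4.05
position: [499.2, -50.7, 56.4]
eef_rot: [0.386, 1.51, -0.385]
contact_force: [-0.1, 0.5, 0.3]
finger_gap: 0.387
```

```bash
python3 -c "
from h import *
st()"
```

```text
t 4.05 p [499.2 -50.7  56.4] jaw -28.26 tilt [ 0.0256 -0.0058] F [-0.1  0.5  0.3] M [-0.03 -0.02 -0.01] gap 0.387 q7 -0.77
```

>>> {"name": "move_arm", "arguments": {
  "dp": [
    [0, 0, 0],
    [0, 0, 0],
    [0, 0, 0],
    [0, 0, 0],
    [0, 0, 0],
    [0, 0, 0],
    [0, 0, 0],
    [0, 0, 0],
    [0, 0, 0],
    [0, 0, 0]
  ],
  "yaw": [0, 0, 0, 0, 0, 0, 0, 0, 0, 0],
  "hand": [1, 1, 1, 1, 1, 1, 1, 1, 1, 1]
}}

```text
time_s: 5.05
position: [498.8, -50.5, 56.3]
eef_rot: [0.386, 1.511, -0.385]
contact_force: [-0.4, -0.6, 0.6]
finger_gap: 0.228
```

```bash
python3 -c "
from h import *
st()
for n in('side','top'):
    s=viewer.snapshot(n);im=s['image'];x,y=((232,240) if n=='side' else (287,252));cv2.imwrite(f'pics/b_{n}.png',cv2.resize(im[y-50:y+50,x-60:x+60],None,fx=6,fy=6,interpolation=cv2.INTER_CUBIC))
st()"
```

```text
t 5.05 p [498.8 -50.5  56.3] jaw -28.26 tilt [ 0.0247 -0.0057] F [-0.4 -0.6  0.6] M [0.04 0.14 0.01] gap 0.228 q7 -0.77
t 5.15 p [498.8 -50.5  56.3] jaw -28.26 tilt [ 0.0247 -0.0057] F [0.  0.8 0.4] M [0.08 0.08 0.03] gap 0.229 q7 -0.77
```

View pics/b_side.png

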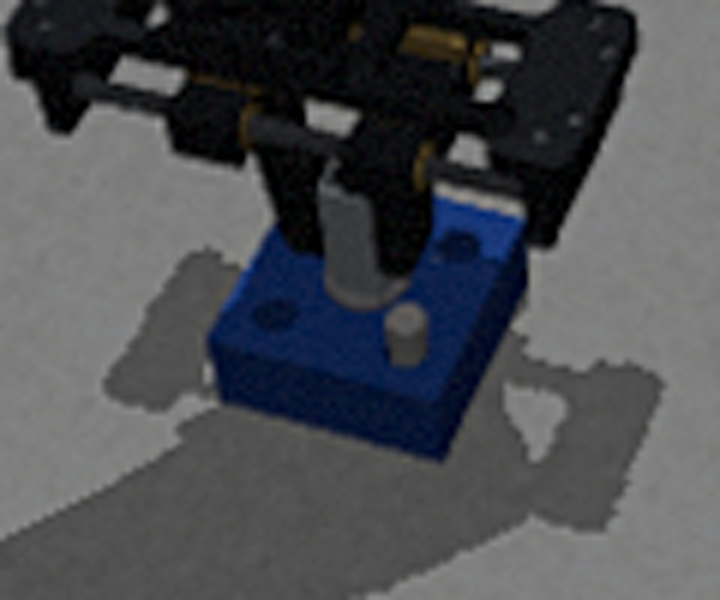

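Gripped at about 20.1 mm, so the carrier is aligned along this axis. Next I open, turn 90° and grip across the other faces to fix its exact centre.

>>> {"name": "move_arm", "arguments": {
  "dp": [
    [0, 0, 0],
    [0, 0, 0],
    [0, 0, 0],
    [0, 0, 0.08],
    [0, 0, 0.08],
    [0, 0, 0],
    [0, 0, 0],
    [0, 0, 0],
    [0, 0, 0],
    [0, 0, 0]
  ],
  "yaw": [0, 0, 0, 0, -0.6, -1, -1, -1, -1, -1],
  "hand": [-0.4, -0.4, -0.4, -0.4, -0.4, -0.4, -0.4, -0.4, -0.4, -0.4]
}}

```text
time_s: 6.15
position: [499.6, -50.7, 66.4]
eef_rot: [1.001, 1.297, -1.013]
contact_force: [-0.5, -0.6, -0.5]
finger_gap: 0.699
```

```bash
python3 -c "
from h import *
st()"
```

```text
t 6.15 p [499.6 -50.7  66.4] jaw -74.76 tilt [ 0.0155 -0.0213] F [-0.5 -0.6 -0.5] M [0.06 0.06 0.02] gap 0.699 q7 -1.4
```

>>> {"name": "move_arm", "arguments": {
  "dp": [
    [0, 0, 0],
    [0, 0, 0],
    [0, 0, 0],
    [0, 0, 0],
    [0, 0, 0],
    [0, 0, 0],
    [0, 0, -0.05],
    [0, 0, -0.05],
    [0, 0, 0],
    [0, 0, 0]
  ],
  "yaw": [-1, -1, -1, -0.8, -0.6, -0.4, -0.2, -0.1, 0, 0],
  "hand": [-0.4, -0.4, -0.4, -0.4, -0.4, -0.4, -0.2, 0.4, 1, 1]
}}

```text
time_s: 7.15
position: [500.9, -48.9, 63.3]
eef_rot: [1.534, 0.922, -1.557]
contact_force: [-0.1, -0.8, -0.7]
finger_gap: 0.361
```

```bash
python3 -c "
from h import *
st()"
```

```text
t 7.15 p [500.9 -48.9  63.3] jaw -117.3 tilt [ 0.0003 -0.0249] F [-0.1 -0.8 -0.7] M [0.06 0.05 0.  ] gap 0.361 q7 -1.97
```

>>> {"name": "move_arm", "arguments": {
  "dp": [
    [0, 0, 0],
    [0, 0, 0],
    [0, 0, 0],
    [0, 0, 0],
    [0, 0, 0],
    [0, 0, 0],
    [0, 0, 0],
    [0, 0, 0],
    [0, 0, 0],
    [0, 0, 0]
  ],
  "yaw": [-0.12, 0, 0, 0, 0, 0, 0, 0, 0, 0],
  "hand": [1, 1, 1, 1, 1, 1, 1, 1, 1, 1]
}}

```text
time_s: 8.15
position: [500.9, -49.0, 63.3]
eef_rot: [1.546, 0.911, -1.569]
contact_force: [-0.2, -0.6, -0.5]
finger_gap: 0.227
```

```bash
python3 -c "
from h import *
st()"
```

```text
t 8.15 p [500.9 -49.   63.3] jaw -118.3 tilt [-0.     -0.0245] F [-0.2 -0.6 -0.5] M [ 0.19 -0.06 -0.04] gap 0.227 q7 -1.98
```

>>> {"name": "move_arm", "arguments": {
  "dp": [
    [0, 0, 0],
    [0, 0, 0],
    [0, 0, 0],
    [0, 0, 0.3],
    [0, 0, 0.6],
    [0, 0, 0.6],
    [-0.1, -0.6, 0.2],
    [-0.1, -0.8, 0],
    [-0.1, -0.8, 0],
    [-0.1, -0.8, 0]
  ],
  "yaw": [0, 0, 0, 0, 0, 0, 0, 0.5, 0.7, 0.7],
  "hand": [-0.3, -0.3, -0.3, -0.3, -0.3, -0.3, -0.3, -0.3, -0.3, -0.3]
}}

```text
time_s: 9.15
position: [481.6, -196.3, 152.2]
eef_rot: [1.347, 1.081, -1.361]
contact_force: [0.5, 0.3, 0.4]
finger_gap: 0.648
```

```bash
python3 -c "
from h import *
st()"
```

```text
t 9.15 p [ 481.6 -196.3  152.2] jaw -101.78 tilt [ 0.008  -0.0224] F [0.5 0.3 0.4] M [ 0.07 -0.07  0.04] gap 0.648 q7 -1.44
```

```bash
cat > m.py <<'E'
from h import *
np.set_printoptions(precision=1,suppress=True)
S={n:viewer.snapshot(n) for n in("side","top")}
st()
C={n:colors(S[n]["image"]) for n in S}
rk={"top":(380,210,425,285),"side":(200,350,310,410)}
for n in S:
    x0,y0,x1,y1=rk[n]
    for c in("purple","orange"):
        m=np.zeros((420,560),bool);m[y0:y1,x0:x1]=C[n][c][y0:y1,x0:x1]
        for p,a in blobs(m,3): print(n,c,p,a,"world@z46",plane(S[n],p,46))
x0,y0,x1,y1=(255,220,320,285)
m=np.zeros((420,560),np.uint8);m[y0:y1,x0:x1]=C["top"]["blue"][y0:y1,x0:x1]
cn=max(cv2.findContours(m,cv2.RETR_EXTERNAL,cv2.CHAIN_APPROX_NONE)[0],key=len)[:,0,:]
W=np.array([plane(S["top"],p,36)[:2] for p in cn],np.float32); print("carrier",cv2.minAreaRect(W))
import time
for n in S: cv2.imwrite(f"pics/m_{n}.png",S[n]["image"])
E
python3 m.py
```

```text
t 9.25 p [ 479.8 -202.2  152.3] jaw -102.47 tilt [ 0. -0.] F [-0.3  0.2 -0.4] M [ 0.1 -0.  -0.1] gap 0.65 q7 -1.44
side purple [226.2 377.3] 69 world@z46 [ 461.9 -340.4   46. ]
side purple [254.8 378.4] 69 world@z46 [ 506.  -350.1   46. ]
side orange [283.2 379.7] 75 world@z46 [ 549.5 -360.    46. ]
top purple [403.  245.5] 16 world@z46 [ 507.3 -349.7   46. ]
top orange [406.1 228.6] 17 world@z46 [ 551.1 -359.5   46. ]
carrier ((499.0076599121094, -49.59002685546875), (81.57007598876953, 80.48939514160156), 62.0007209777832)
```

View pics/m_side.png

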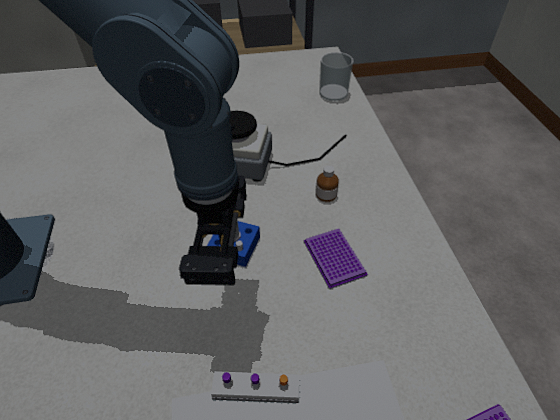

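View pics/m_top.png

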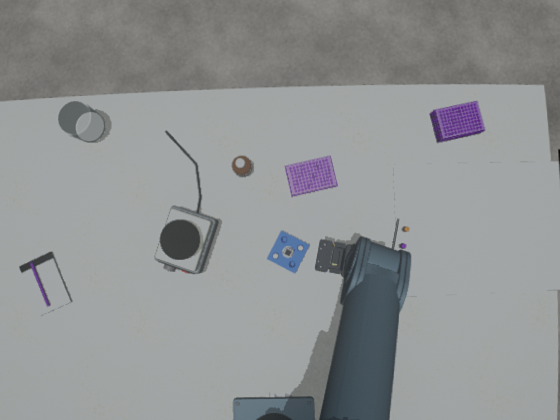

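Both views agree on the tubes: the near purple is at about (463,-340) and the other at (507,-350). The carrier is undisturbed at about (499,-49). Moving over the near purple tube.

>>> {"name": "move_arm", "arguments": {
  "dp": [
    [-0.08, -0.7, 0],
    [-0.08, -0.7, 0],
    [-0.08, -0.7, -0.3],
    [-0.06, -0.4, -0.3],
    [-0.03, -0.16, -0.3],
    [0, 0, -0.3],
    [0, 0, -0.2],
    [0, 0, -0.1],
    [0, 0, 0],
    [0, 0, 0]
  ],
  "yaw": [0, 0, 0, 0, 0, 0, 0, 0, 0, 0],
  "hand": [-0.2, -0.2, -0.2, -0.2, -0.2, -0.2, -0.2, -0.2, -0.2, -0.2]
}}

```text
time_s: 10.25
position: [464.7, -333.8, 73.6]
eef_rot: [1.356, 1.075, -1.369]
contact_force: [-1.2, 0.0, -0.5]
finger_gap: 0.603
```

```bash
python3 -c "
from h import *
st()"
```

```text
t 10.25 p [ 464.7 -333.8   73.6] jaw -102.45 tilt [ 0.0086 -0.022 ] F [-1.2  0.  -0.5] M [ 0.09 -0.03 -0.03] gap 0.603 q7 -1.16
```

>>> {"name": "move_arm", "arguments": {
  "dp": [
    [-0.03, -0.13, -0.2],
    [0, 0, -0.25],
    [0, 0, -0.2],
    [0, 0, -0.12],
    [0, 0, -0.08],
    [0, 0, 0],
    [0, 0, 0],
    [0, 0, 0],
    [0, 0, 0],
    [0, 0, 0]
  ],
  "yaw": [0, 0, 0, 0, 0, 0, 0, 0, 0, 0],
  "hand": [-0.2, -0.2, -0.2, -0.2, -0.2, -0.2, -0.2, -0.2, -0.2, -0.2]
}}

```text
time_s: 11.25
position: [464.4, -340.8, 28.9]
eef_rot: [1.356, 1.073, -1.366]
contact_force: [-0.4, -0.5, -0.5]
finger_gap: 0.6
```

```bash
cat > pic.py <<'E'
from h import *
import sys
st();t,n,x,y,w,h=sys.argv[1],sys.argv[2],*map(int,sys.argv[3:7])
s=viewer.snapshot(n);cv2.imwrite(f'pics/{t}.png',cv2.resize(s['image'][y-h:y+h,x-w:x+w],None,fx=300/w,fy=300/w,interpolation=cv2.INTER_CUBIC))
E
python3 pic.py c1 side 240 370 60 45
```

```text
t 11.25 p [ 464.4 -340.8   28.9] jaw -102.4 tilt [ 0.0111 -0.0232] F [-0.4 -0.5 -0.5] M [ 0.02  0.02 -0.04] gap 0.6 q7 -1.15
```

View pics/c1.png

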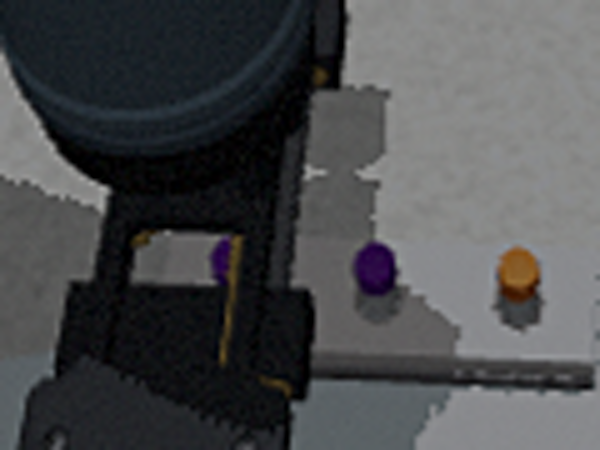

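Fingers straddle the left tube, whose cap shows at crop (220,260) between them. Closing.

>>> {"name": "move_arm", "arguments": {
  "dp": [
    [-0.02, 0, 0],
    [0, 0, 0],
    [0, 0, 0],
    [0, 0, 0],
    [0, 0, 0],
    [0, 0, 0],
    [0, 0, 0],
    [0, 0, 0],
    [0, 0, 0],
    [0, 0, 0]
  ],
  "yaw": [0, 0, 0, 0, 0, 0, 0, 0, 0, 0],
  "hand": [0.3, 0.6, 0.9, 1, 1, 1, 1, 1, 1, 1],
  "newtons": 10
}}

```text
time_s: 12.3
position: [463.5, -340.9, 29.2]
eef_rot: [1.356, 1.072, -1.366]
contact_force: [-0.3, -0.8, -0.9]
finger_gap: 0.139
```

```bash
python3 -c "
from h import *
st()"
```

```text
t 12.3 p [ 463.5 -340.9   29.2] jaw -102.39 tilt [ 0.0117 -0.0235] F [-0.3 -0.8 -0.9] M [ 0.05 -0.02  0.  ] gap 0.139 q7 -1.14
```

>>> {"name": "move_arm", "arguments": {
  "dp": [
    [0, 0, 0.2],
    [0, 0, 0.4],
    [0, 0, 0.5],
    [0, 0.1, 0.5],
    [0, 0.4, 0.3],
    [0, 0.8, 0],
    [0, 0.8, 0],
    [0, 0.8, 0],
    [0, 0.8, 0],
    [0, 0.6, 0]
  ],
  "yaw": [0, 0, 0, 0, 0, -0.4, -0.5, -0.5, -0.4, -0.2],
  "hand": [1, 1, 1, 1, 1, 1, 1, 1, 1, 1]
}}

```text
time_s: 13.3
position: [462.9, -125.3, 135.2]
eef_rot: [1.566, 0.883, -1.576]
contact_force: [-0.2, 0.2, 0.2]
finger_gap: 0.139
```

```bash
python3 -c "
from h import *
st()"
```

```text
t 13.3 p [ 462.9 -125.3  135.2] jaw -119.69 tilt [ 0.0115 -0.0308] F [-0.2  0.2  0.2] M [ 0.1  -0.04  0.03] gap 0.139 q7 -1.84
```

>>> {"name": "move_arm", "arguments": {
  "dp": [
    [0.03, 0.35, 0],
    [0.03, 0.35, -0.1],
    [0.02, 0.3, -0.2],
    [0.01, 0.15, -0.2],
    [0, 0.05, -0.1],
    [0, 0, 0],
    [0, 0, 0],
    [0, 0, 0],
    [0, 0, 0],
    [0, 0, 0]
  ],
  "yaw": [0.15, 0, 0, 0, 0, 0, 0, 0, 0, 0],
  "hand": [1, 1, 1, 1, 1, 1, 1, 1, 1, 1]
}}

```text
time_s: 14.3
position: [469.0, -60.5, 108.6]
eef_rot: [1.554, 0.897, -1.553]
contact_force: [0.9, -0.3, 0.4]
finger_gap: 0.142
```

```bash
python3 pic.py d1 side 232 230 60 45
```

```text
t 14.3 p [469.  -60.5 108.6] jaw -118.28 tilt [ 0.0181 -0.0294] F [ 0.9 -0.3  0.4] M [ 0.08  0.12 -0.02] gap 0.142 q7 -1.96
```

View pics/d1.png

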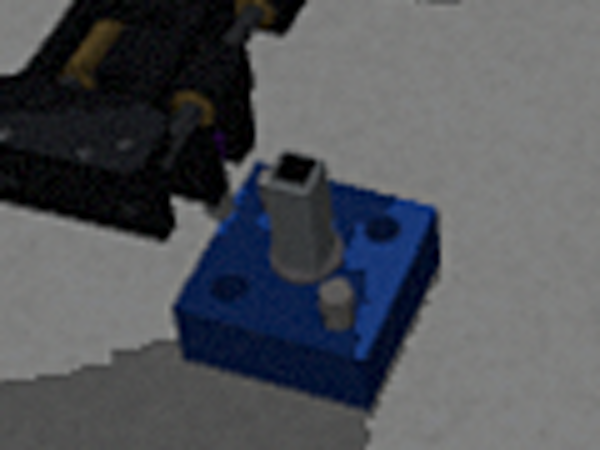

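>>> {"name": "move_arm", "arguments": {
  "dp": [
    [-0.04, 0.07, -0.2],
    [0, 0, -0.25],
    [0, 0, -0.2],
    [0, 0, -0.1],
    [0, 0, 0],
    [0, 0, 0],
    [0, 0, 0],
    [0, 0, 0],
    [0, 0, 0],
    [0, 0, 0]
  ],
  "yaw": [0, 0, 0, 0, 0, 0, 0, 0, 0, 0],
  "hand": [1, 1, 1, 1, 1, 1, 1, 1, 1, 1]
}}

```text
time_s: 15.35
position: [467.0, -56.4, 68.9]
eef_rot: [1.555, 0.897, -1.552]
contact_force: [-0.4, -0.2, 0.3]
finger_gap: 0.14
```

```bash
python3 pic.py d2 side 225 240 40 30;python3 pic.py d2t top 287 252 40 30
```

```text
t 15.35 p [467.  -56.4  68.9] jaw -118.29 tilt [ 0.0195 -0.0291] F [-0.4 -0.2  0.3] M [0.13 0.05 0.03] gap 0.14 q7 -1.95
t 15.4 p [467.1 -56.4  68.9] jaw -118.29 tilt [ 0.0195 -0.0291] F [-0.1 -0.9 -0.1] M [ 0.08  0.02 -0.02] gap 0.137 q7 -1.95
```

View pics/d2.png

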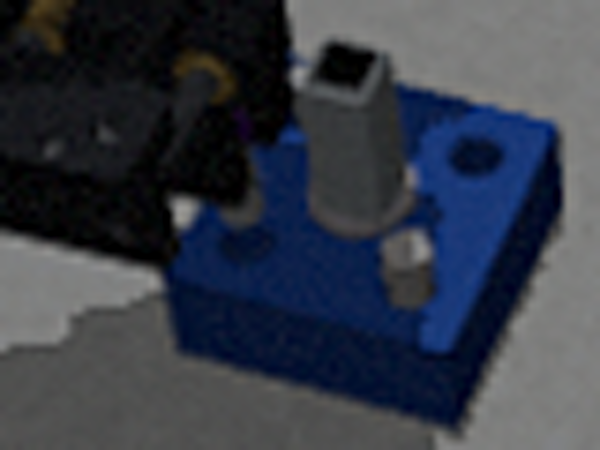

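View pics/d2t.png

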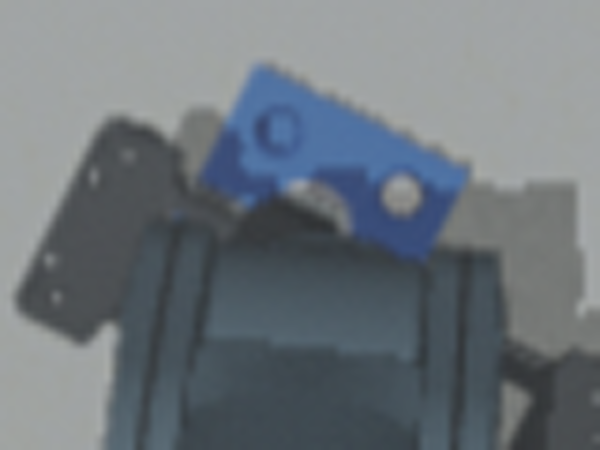

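```bash
python3 - <<'E'
from h import *
s=viewer.snapshot("side");st()
a=proj(s,[(467.5,-57.1,44.7),(467.3,-57.8,36),(532.3,-38.2,36),(499.8,-48,90)])
print((a-[185,210])*7.5)
E
```

```text
t 15.5 p [467.  -56.4  68.8] jaw -118.29 tilt [ 0.0193 -0.0291] F [0.6 0.5 0.2] M [0.14 0.08 0.06] gap 0.136 q7 -1.95
[[247.27056944 211.42171908]
 [250.53169158 233.40497717]
 [478.95001364 146.79595181]
 [347.31020754  60.58081248]]
```

In the side view the tube foot at crop (240,222) is over the empty hole (247,245). Its offset from prediction matches the hole's, so it is aligned within about 1 mm. Lowering gently.

>>> {"name": "move_arm", "arguments": {
  "dp": [
    [0, 0, -0.07],
    [0, 0, -0.07],
    [0, 0, -0.07],
    [0, 0, -0.07],
    [0, 0, -0.05],
    [0, 0, 0],
    [0, 0, 0],
    [0, 0, 0],
    [0, 0, 0],
    [0, 0, 0]
  ],
  "yaw": [0, 0, 0, 0, 0, 0, 0, 0, 0, 0],
  "hand": [1, 1, 1, 1, 1, 1, 1, 1, 1, 1]
}}

```text
time_s: 16.5
position: [468.5, -57.2, 51.4]
eef_rot: [1.557, 0.894, -1.55]
contact_force: [0.3, -0.2, 1.2]
finger_gap: 0.14
```

```bash
python3 pic.py d3 side 225 240 40 30
```

```text
t 16.5 p [468.5 -57.2  51.4] jaw -118.34 tilt [ 0.022 -0.03 ] F [ 0.3 -0.2  1.2] M [ 0.03  0.08 -0.03] gap 0.14 q7 -1.94
```

View pics/d3.png

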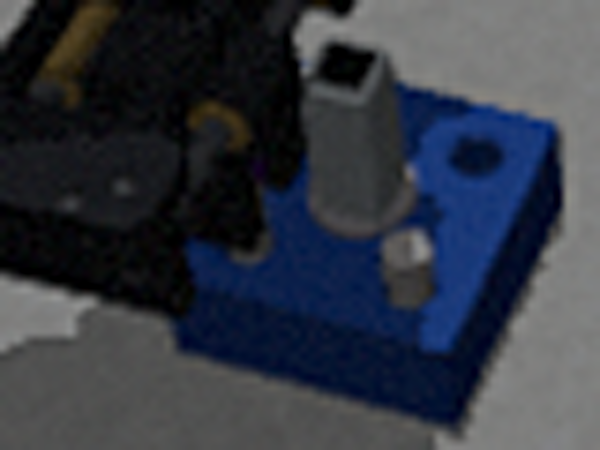

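>>> {"name": "move_arm", "arguments": {
  "dp": [
    [-0.03, 0, -0.05],
    [0, 0, -0.05],
    [-0.01, 0, -0.05],
    [0, 0, -0.05],
    [-0.01, 0, -0.04],
    [0, 0, 0],
    [0, 0, 0],
    [0, 0, 0],
    [0, 0, 0],
    [0, 0, 0]
  ],
  "yaw": [0, 0, 0, 0, 0, 0, 0, 0, 0, 0],
  "hand": [1, 1, 1, 1, 1, 1, 1, 1, 1, 1]
}}

```text
time_s: 17.55
position: [466.4, -57.2, 38.4]
eef_rot: [1.557, 0.893, -1.549]
contact_force: [0.9, 0.0, -1.2]
finger_gap: 0.136
```

```bash
python3 -c "
from h import *
st()"
```

```text
t 17.55 p [466.4 -57.2  38.4] jaw -118.34 tilt [ 0.0233 -0.03  ] F [ 0.9  0.  -1.2] M [ 0.07 -0.08 -0.  ] gap 0.136 q7 -1.94
```

>>> {"name": "move_arm", "arguments": {
  "dp": [
    [0, 0, 0],
    [0, 0, 0],
    [0, 0, 0],
    [0, 0, 0],
    [0, 0, 0.1],
    [0, 0, 0.3],
    [0, 0, 0.5],
    [0, 0, 0.5],
    [0, -0.4, 0.3],
    [0, -0.8, 0]
  ],
  "yaw": [0, 0, 0, 0, 0, 0, 0, 0, 0, 0.5],
  "hand": [0.4, 0.4, 0.4, 0.4, 0.4, 0.4, 0.4, 0.4, 0.2, 0]
}}

```text
time_s: 18.55
position: [465.6, -112.8, 127.5]
eef_rot: [1.503, 0.948, -1.494]
contact_force: [0.8, 0.1, -0.6]
finger_gap: 0.459
```

```bash
python3 pic.py d4 side 225 240 40 30
```

```text
t 18.55 p [ 465.6 -112.8  127.5] jaw -113.7 tilt [ 0.0229 -0.0261] F [ 0.8  0.1 -0.6] M [ 0.07 -0.02  0.01] gap 0.459 q7 -1.77
```

View pics/d4.png

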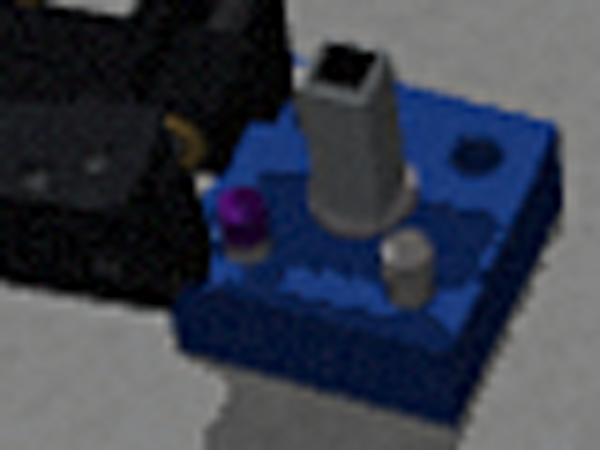

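The first purple tube is seated at crop (243,215), at the same height as the white ones. Going for the second one.

>>> {"name": "move_arm", "arguments": {
  "dp": [
    [0.1, -0.8, 0],
    [0.15, -0.8, 0],
    [0.15, -0.8, 0],
    [0.15, -0.8, 0],
    [0.13, -0.7, 0],
    [0.1, -0.4, -0.1],
    [0.03, -0.2, -0.3],
    [0.0, -0.05, -0.3],
    [0, 0, -0.2],
    [0, 0, 0]
  ],
  "yaw": [0.5, 0.5, 0.3, 0, 0, 0, 0, 0, 0, 0],
  "hand": [-0.2, -0.2, -0.2, -0.2, -0.2, -0.2, -0.2, -0.2, -0.2, -0.2]
}}

```text
time_s: 19.6
position: [502.8, -360.9, 82.9]
eef_rot: [1.376, 1.048, -1.367]
contact_force: [0.5, 1.2, -0.3]
finger_gap: 0.597
```

```bash
python3 -c "
from h import *
st()"
```

```text
t 19.6 p [ 502.8 -360.9   82.9] jaw -103.47 tilt [ 0.0284 -0.0277] F [ 0.5  1.2 -0.3] M [0.14 0.03 0.03] gap 0.597 q7 -1.17
```

>>> {"name": "move_arm", "arguments": {
  "dp": [
    [0.05, 0.1, 0],
    [0.04, 0.11, -0.2],
    [0, 0, -0.3],
    [0, 0, -0.25],
    [0, 0, -0.15],
    [0, 0, -0.13],
    [0, 0, 0],
    [0, 0, 0],
    [0, 0, 0],
    [0, 0, 0]
  ],
  "yaw": [0.13, 0, 0, 0, 0, 0, 0, 0, 0, 0],
  "hand": [-0.2, -0.2, -0.2, -0.2, -0.2, -0.2, -0.2, -0.2, -0.2, -0.2]
}}

```text
time_s: 20.6
position: [508.7, -346.2, 27.6]
eef_rot: [1.36, 1.061, -1.349]
contact_force: [-0.1, 0.2, 0.2]
finger_gap: 0.602
```

```bash
python3 -c "
from h import *
st()"
```

```text
t 20.6 p [ 508.7 -346.2   27.6] jaw -102.11 tilt [ 0.0296 -0.0257] F [-0.1  0.2  0.2] M [0.08 0.06 0.  ] gap 0.602 q7 -1.16
```

>>> {"name": "move_arm", "arguments": {
  "dp": [
    [-0.03, -0.08, 0.04],
    [0, 0, 0],
    [0, 0, 0],
    [0, 0, 0],
    [0, 0, 0],
    [0, 0, 0],
    [0, 0, 0],
    [0, 0, 0],
    [0, 0, 0],
    [0, 0, 0]
  ],
  "yaw": [0, 0, 0, 0, 0, 0, 0, 0, 0, 0],
  "hand": [-0.2, 0.3, 0.6, 1, 1, 1, 1, 1, 1, 1]
}}

```text
time_s: 21.6
position: [507.7, -351.2, 31.0]
eef_rot: [1.361, 1.059, -1.348]
contact_force: [-0.3, -0.0, -0.2]
finger_gap: 0.141
```

```bash
python3 -c "
from h import *
st()"
```

```text
t 21.6 p [ 507.7 -351.2   31. ] jaw -102.13 tilt [ 0.0314 -0.027 ] F [-0.3 -0.  -0.2] M [0.05 0.03 0.01] gap 0.141 q7 -1.16
```

>>> {"name": "move_arm", "arguments": {
  "dp": [
    [0, 0, 0.2],
    [0, 0, 0.4],
    [0, 0, 0.5],
    [0, 0.2, 0.5],
    [0.05, 0.5, 0.4],
    [0.07, 0.9, 0],
    [0.07, 0.9, 0],
    [0.07, 0.9, 0],
    [0.07, 0.9, 0],
    [0.05, 0.7, 0]
  ],
  "yaw": [0, 0, 0, 0, 0, -0.4, -0.5, -0.5, -0.4, -0.2],
  "hand": [1, 1, 1, 1, 1, 1, 1, 1, 1, 1]
}}

```text
time_s: 22.6
position: [525.6, -100.5, 142.4]
eef_rot: [1.569, 0.868, -1.56]
contact_force: [2.2, -0.0, -0.5]
finger_gap: 0.139
```

```bash
python3 -c "
from h import *
st()"
```

```text
t 22.6 p [ 525.6 -100.5  142.4] jaw -119.56 tilt [ 0.0289 -0.0395] F [ 2.2 -0.  -0.5] M [ 0.14 -0.   -0.03] gap 0.139 q7 -1.91
```

>>> {"name": "move_arm", "arguments": {
  "dp": [
    [0.03, 0.3, 0],
    [0.04, 0.35, -0.1],
    [0.03, 0.3, -0.2],
    [0.02, 0.15, -0.3],
    [0, 0.06, -0.2],
    [0, 0, -0.1],
    [0, 0, 0],
    [0, 0, 0],
    [0, 0, 0],
    [0, 0, 0]
  ],
  "yaw": [0.15, 0, 0, 0, 0, 0, 0, 0, 0, 0],
  "hand": [1, 1, 1, 1, 1, 1, 1, 1, 1, 1]
}}

```text
time_s: 23.6
position: [533.5, -40.7, 98.0]
eef_rot: [1.552, 0.884, -1.536]
contact_force: [-0.1, 0.1, 0.6]
finger_gap: 0.142
```

```bash
python3 -c "
from h import *
st()"
```

```text
t 23.6 p [533.5 -40.7  98. ] jaw -117.91 tilt [ 0.0341 -0.0396] F [-0.1  0.1  0.6] M [0.05 0.08 0.01] gap 0.142 q7 -1.99
```

>>> {"name": "move_arm", "arguments": {
  "dp": [
    [-0.04, 0.07, -0.15],
    [0, 0, -0.2],
    [0, 0, -0.15],
    [0, 0, -0.06],
    [0, 0, 0],
    [0, 0, 0],
    [0, 0, 0],
    [0, 0, 0],
    [0, 0, 0],
    [0, 0, 0]
  ],
  "yaw": [0, 0, 0, 0, 0, 0, 0, 0, 0, 0],
  "hand": [1, 1, 1, 1, 1, 1, 1, 1, 1, 1]
}}

```text
time_s: 24.6
position: [531.8, -37.1, 68.1]
eef_rot: [1.553, 0.883, -1.535]
contact_force: [0.1, -0.2, -0.2]
finger_gap: 0.145
```

```bash
python3 pic.py e2 side 235 235 40 30
```

```text
t 24.6 p [531.8 -37.1  68.1] jaw -117.92 tilt [ 0.0353 -0.0395] F [ 0.1 -0.2 -0.2] M [0.08 0.09 0.02] gap 0.145 q7 -1.99
```

View pics/e2.png

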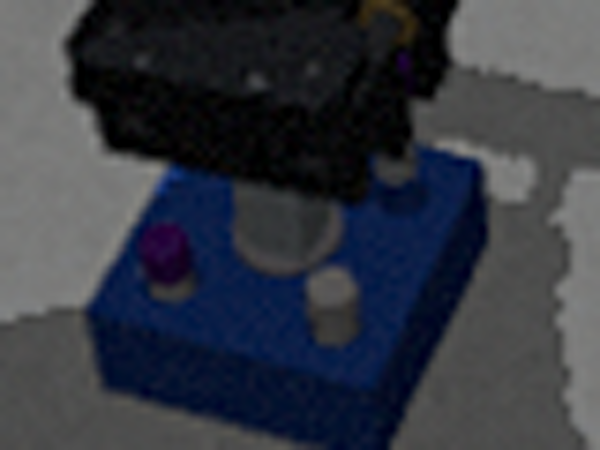

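The foot at crop (395,172) is over the hole (400,195). Lowering.

>>> {"name": "move_arm", "arguments": {
  "dp": [
    [0, 0, -0.06],
    [0, 0, -0.06],
    [0, 0, -0.06],
    [0, 0, -0.06],
    [0, 0, -0.04],
    [0, 0, 0],
    [0, 0, 0],
    [0, 0, 0],
    [0, 0, 0],
    [0, 0, 0]
  ],
  "yaw": [0, 0, 0, 0, 0, 0, 0, 0, 0, 0],
  "hand": [1, 1, 1, 1, 1, 1, 1, 1, 1, 1]
}}

```text
time_s: 25.65
position: [533.9, -38.2, 54.1]
eef_rot: [1.556, 0.879, -1.532]
contact_force: [-0.1, -0.4, 0.8]
finger_gap: 0.142
```

```bash
python3 pic.py e3 side 235 235 40 30
```

```text
t 25.65 p [533.9 -38.2  54.1] jaw -117.97 tilt [ 0.0395 -0.0405] F [-0.1 -0.4  0.8] M [-0.    0.13 -0.01] gap 0.142 q7 -1.99
```

View pics/e3.png

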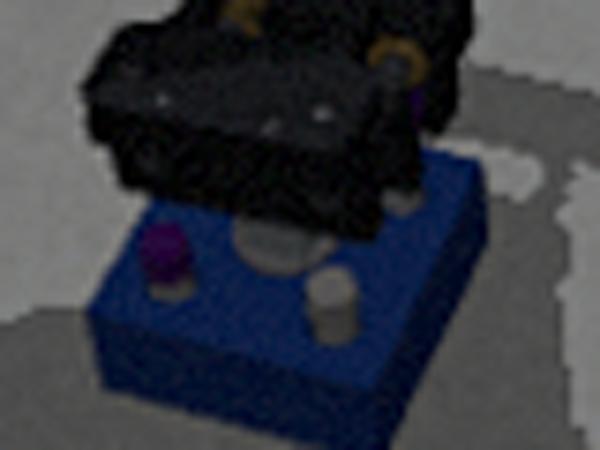

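>>> {"name": "move_arm", "arguments": {
  "dp": [
    [-0.03, 0.01, -0.05],
    [-0.01, 0, -0.06],
    [-0.01, 0, -0.06],
    [-0.01, 0.01, -0.06],
    [0, 0, -0.05],
    [0, 0, 0],
    [0, 0, 0],
    [0, 0, 0],
    [0, 0, 0],
    [0, 0, 0]
  ],
  "yaw": [0, 0, 0, 0, 0, 0, 0, 0, 0, 0],
  "hand": [1, 1, 1, 1, 1, 1, 1, 1, 1, 1]
}}

```text
time_s: 26.7
position: [531.5, -37.4, 39.1]
eef_rot: [1.557, 0.878, -1.531]
contact_force: [-0.1, -0.0, 0.2]
finger_gap: 0.133
```

```bash
python3 -c "
from h import *
st()"
```

```text
t 26.7 p [531.5 -37.4  39.1] jaw -117.99 tilt [ 0.0412 -0.0408] F [-0.1 -0.   0.2] M [ 0.   -0.07  0.02] gap 0.133 q7 -1.98
```

>>> {"name": "move_arm", "arguments": {
  "dp": [
    [0, 0, 0],
    [0, 0, 0],
    [0, 0, 0],
    [0, 0, 0],
    [0, 0, 0.1],
    [0, 0, 0.3],
    [0, 0, 0.4],
    [0, 0, 0.5],
    [0, 0, 0.4],
    [0, 0, 0.2]
  ],
  "yaw": [0, 0, 0, 0, 0, 0, 0, 0, 0, 0.5],
  "hand": [0.4, 0.4, 0.4, 0.4, 0.4, 0.4, 0.4, 0.4, 0, -0.5]
}}

```text
time_s: 27.7
position: [528.7, -36.8, 137.0]
eef_rot: [1.506, 0.926, -1.486]
contact_force: [-0.1, -0.6, 0.8]
finger_gap: 0.455
```

```bash
python3 pic.py e5 side 235 235 40 30;python3 pic.py e5t top 287 252 40 30
```

```text
t 27.7 p [528.7 -36.8 137. ] jaw -113.91 tilt [ 0.0382 -0.038 ] F [-0.1 -0.6  0.8] M [0.13 0.09 0.04] gap 0.455 q7 -1.95
t 27.75 p [529.4 -37.1 138.1] jaw -113.65 tilt [ 0.0402 -0.0379] F [ 1.1 -0.1  1. ] M [0.03 0.01 0.01] gap 0.498 q7 -1.95
```

View pics/e5.png

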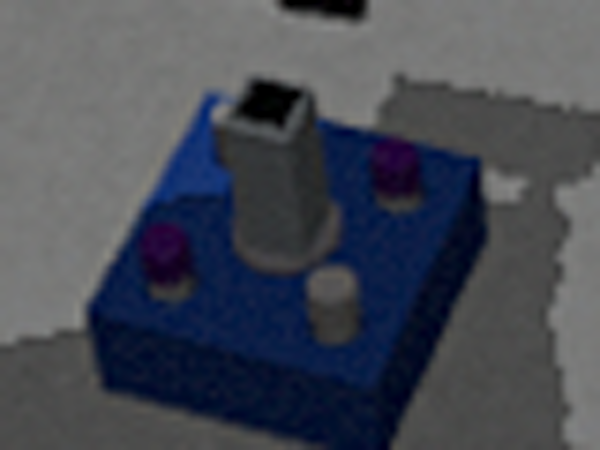

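All four tubes show seated, with the purple caps at crop (165,250) and (397,170). Next I go to the handle with the jaws square to the post.

>>> {"name": "move_arm", "arguments": {
  "dp": [
    [-0.15, -0.06, 0],
    [-0.2, -0.08, 0],
    [-0.15, -0.06, 0],
    [-0.08, -0.03, -0.1],
    [0, 0, -0.2],
    [0, 0, -0.2],
    [0, 0, -0.1],
    [0, 0, 0],
    [0, 0, 0],
    [0, 0, 0]
  ],
  "yaw": [-0.3, -0.3, 0, 0, 0, 0, 0, 0, 0, 0],
  "hand": [-0.7, -0.7, -0.7, -0.7, -0.7, -0.7, -0.7, -0.7, -0.7, -0.7]
}}

```text
time_s: 28.8
position: [497.1, -48.1, 100.9]
eef_rot: [1.564, 0.871, -1.553]
contact_force: [0.6, 0.3, 0.2]
finger_gap: 0.849
```

```bash
python3 -c "
from h import *
st()"
```

```text
t 28.8 p [497.1 -48.1 100.9] jaw -119.1 tilt [ 0.0305 -0.0403] F [0.6 0.3 0.2] M [ 0.11 -0.02  0.01] gap 0.849 q7 -2.0
```

>>> {"name": "move_arm", "arguments": {
  "dp": [
    [0.03, 0, -0.15],
    [0, 0, -0.25],
    [0, 0, -0.25],
    [0, 0, -0.2],
    [0, 0, -0.12],
    [0, 0, 0],
    [0, 0, 0],
    [0, 0, 0],
    [0, 0, 0],
    [0, 0, 0]
  ],
  "yaw": [0.1, 0, 0, 0, 0, 0, 0, 0, 0, 0],
  "hand": [-0.7, -0.7, -0.7, -0.7, -0.7, -0.7, -0.7, -0.7, -0.7, -0.7]
}}

```text
time_s: 29.8
position: [499.2, -48.1, 48.4]
eef_rot: [1.555, 0.881, -1.542]
contact_force: [-0.1, 0.1, 0.1]
finger_gap: 0.85
```

```bash
python3 -c "
from h import *
st()"
```

```text
t 29.8 p [499.2 -48.1  48.4] jaw -118.23 tilt [ 0.0323 -0.0398] F [-0.1  0.1  0.1] M [ 0.13  0.11 -0.01] gap 0.85 q7 -1.97
```

>>> {"name": "move_arm", "arguments": {
  "dp": [
    [0.02, -0.01, 0.04],
    [0, 0, 0],
    [0, 0, 0],
    [0, 0, 0],
    [0, 0, 0],
    [0, 0, 0],
    [0, 0, 0],
    [0, 0, 0],
    [0, 0, 0],
    [0, 0, 0]
  ],
  "yaw": [0, 0, 0, 0, 0, 0, 0, 0, 0, 0],
  "hand": [0, 0.3, 0.5, 0.5, 0.5, 0.7, 1, 1, 1, 1],
  "newtons": 10
}}

```text
time_s: 30.8
position: [500.9, -48.6, 51.3]
eef_rot: [1.556, 0.88, -1.54]
contact_force: [0.0, 0.3, 0.5]
finger_gap: 0.227
```

>>> {"name": "move_arm", "arguments": {
  "dp": [
    [0, 0, 0],
    [0, 0, 0],
    [0, 0, 0],
    [0, 0, 0],
    [0, 0, 0],
    [0, 0, 0],
    [0, 0, 0],
    [0, 0, 0],
    [0, 0, 0],
    [0, 0, 0]
  ],
  "yaw": [0, 0, 0, 0, 0, 0, 0, 0, 0, 0],
  "hand": [1, 1, 1, 1, 1, 1, 1, 1, 1, 1],
  "newtons": 50
}}

```text
time_s: 31.8
position: [500.9, -48.5, 51.4]
eef_rot: [1.556, 0.88, -1.54]
contact_force: [-1.7, -0.3, 0.9]
finger_gap: 0.225
```

```bash
python3 -c "
from h import *
st()"; python3 pic.py f1 side 235 235 40 30
```

```text
t 31.8 p [500.9 -48.5  51.4] jaw -118.21 tilt [ 0.0339 -0.0395] F [-1.7 -0.3  0.9] M [0.23 0.04 0.05] gap 0.225 q7 -1.97
t 31.8 p [500.9 -48.5  51.4] jaw -118.21 tilt [ 0.0339 -0.0395] F [-1.7 -0.3  0.9] M [0.23 0.04 0.05] gap 0.225 q7 -1.97
```

View pics/f1.png

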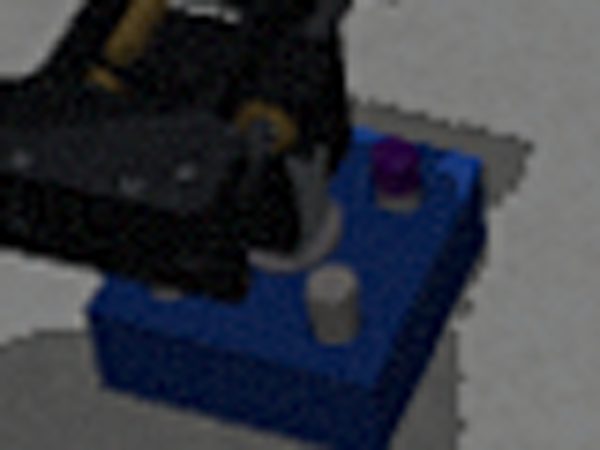

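>>> {"name": "move_arm", "arguments": {
  "dp": [
    [0, 0, 0.1],
    [0, 0, 0.2],
    [0, 0, 0.3],
    [0, 0, 0.4],
    [0, 0, 0.5],
    [0, 0, 0.5],
    [0, 0, 0.5],
    [0, 0, 0.4],
    [0, 0, 0.3],
    [0, 0, 0.2]
  ],
  "yaw": [0, 0, 0, 0, 0, 0, 0, 0, 0, 0],
  "hand": [1, 1, 1, 1, 1, 1, 1, 1, 1, 1]
}}

```text
time_s: 32.85
position: [495.2, -49.0, 230.2]
eef_rot: [1.552, 0.883, -1.548]
contact_force: [-1.0, 0.1, -2.7]
finger_gap: 0.222
```

```bash
python3 -c "
from h import *
st()"; python3 pic.py f2 side 235 205 60 45
```

```text
t 32.85 p [495.2 -49.  230.2] jaw -118.3 tilt [ 0.0266 -0.0395] F [-1.   0.1 -2.7] M [0.09 0.01 0.03] gap 0.222 q7 -2.03
t 32.85 p [495.2 -49.  230.2] jaw -118.3 tilt [ 0.0266 -0.0395] F [-1.   0.1 -2.7] M [0.09 0.01 0.03] gap 0.222 q7 -2.03
```

View pics/f2.png

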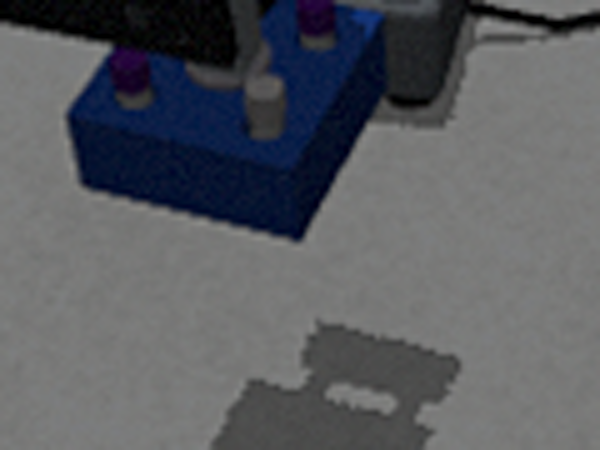

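Lifted cleanly; the carrier hangs level with all four tubes in it (−2.7 N). Refining the head centre from the first pictures.

```bash
python3 - <<'E'
from h import *
from scipy.optimize import minimize
S={n:viewer.snapshot(n) for n in("side","top")}
t=np.linspace(0,2*np.pi,72)
for n,(x0,y0,x1,y1),th in (("top",(155,213,205,265),75),("side",(205,100,268,150),38)):
    im=cv2.imread(f"pics/{n}0.png");g=cv2.cvtColor(im,cv2.COLOR_BGR2GRAY)
    K=8
    big=cv2.resize(g[y0:y1,x0:x1],None,fx=K,fy=K,interpolation=cv2.INTER_LINEAR)
    for th2 in (th-12,th,th+12):
        m=(big<th2).astype(np.uint8)
        nl,l,stt,c=cv2.connectedComponentsWithStats(m);i=1+np.argmax(stt[1:,4]);m=(l==i).astype(np.uint8)
        def f(p):
            P=[];
            for z in (130,118): P.append(np.c_[p[0]+50*np.cos(t),p[1]+50*np.sin(t),np.full(72,z)])
            q=(proj(S[n],np.vstack(P))-[x0,y0]+.5)*K-.5
            h=cv2.convexHull(q.astype(np.float32))
            r_=np.zeros_like(m);cv2.fillConvexPoly(r_,(h*16).round().astype(int),1,shift=4)
            return (r_!=m).sum()/m.sum()
        b=minimize(f,[537,212],method="Nelder-Mead",options=dict(initial_simplex=[[537,212],[542,212],[537,217]]))
        print(n,th2,b.x.round(1),round(b.fun,3))
    vis=im.copy()
    cv2.imwrite(f"pics/head_{n}.png",cv2.resize(im[y0:y1,x0:x1],None,fx=8,fy=8))
o=st()
R=cv2.Rodrigues(S["top"]["rvec"])[0];print("cam",(-R.T@S["top"]["tvec"].reshape(3)).round())
E
```

```text
top 63 [537. 217.] 0.168
top 75 [535.8 215.1] 0.111
top 87 [535.8 215.1] 0.077
side 26 [536.9 215. ] 0.114
side 38 [535.9 210.8] 0.082
side 50 [535.6 211.2] 0.077
t 33.0 p [495.2 -48.9 229. ] jaw -118.29 tilt [ 0.0263 -0.0395] F [ 0.6 -0.  -2.8] M [0.17 0.05 0.  ] gap 0.225 q7 -2.03
cam [ 532.  -48. 1283.]
```

View pics/head_side.png

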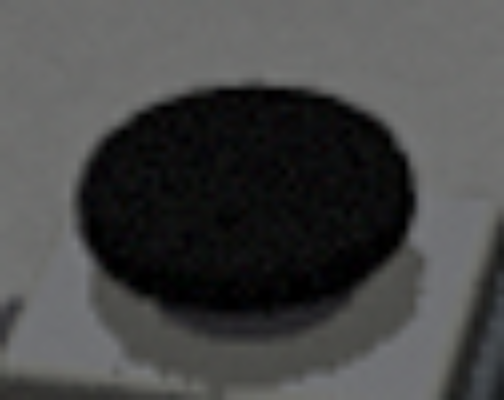

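>>> {"name": "move_arm", "arguments": {
  "dp": [
    [0.02, 0.15, 0],
    [0.05, 0.3, 0],
    [0.08, 0.5, 0],
    [0.12, 0.7, 0],
    [0.12, 0.8, 0],
    [0.12, 0.8, 0],
    [0.12, 0.7, 0],
    [0.1, 0.5, 0],
    [0.08, 0.35, 0],
    [0.04, 0.2, 0]
  ],
  "yaw": [0.1, 0.2, 0.3, 0.4, 0.4, 0.4, 0.4, 0.3, 0.3, 0.2],
  "hand": [1, 1, 1, 1, 1, 1, 1, 1, 1, 1]
}}

```text
time_s: 34.0
position: [530.6, 220.2, 220.0]
eef_rot: [1.232, 1.149, -1.233]
contact_force: [-0.3, -0.6, -3.0]
finger_gap: 0.224
```

```bash
python3 -c "
from h import *
st()"
```

```text
t 34.0 p [530.6 220.2 220. ] jaw -92.44 tilt [ 0.0261 -0.0284] F [-0.3 -0.6 -3. ] M [ 0.08 -0.01 -0.03] gap 0.224 q7 -2.11
```

>>> {"name": "move_arm", "arguments": {
  "dp": [
    [0.06, -0.04, 0],
    [0.06, -0.05, -0.05],
    [0.04, -0.03, -0.1],
    [0, 0, -0.1],
    [0, 0, -0.1],
    [0, 0, -0.1],
    [0, 0, -0.05],
    [0, 0, 0],
    [0, 0, 0],
    [0, 0, 0]
  ],
  "yaw": [0, 0, 0, 0, 0, 0, 0, 0, 0, 0],
  "hand": [1, 1, 1, 1, 1, 1, 1, 1, 1, 1]
}}

```text
time_s: 35.0
position: [538.9, 208.3, 191.4]
eef_rot: [1.232, 1.145, -1.242]
contact_force: [-0.3, 0.7, -3.2]
finger_gap: 0.221
```

```bash
python3 pic.py g1 side 235 130 60 45;python3 pic.py g1t top 183 242 40 30
```

```text
t 35.0 p [538.9 208.3 191.4] jaw -92.8 tilt [ 0.0233 -0.0325] F [-0.3  0.7 -3.2] M [ 0.08  0.07 -0.05] gap 0.221 q7 -2.09
t 35.05 p [539.  208.4 191.5] jaw -92.8 tilt [ 0.0234 -0.0324] F [ 0.1 -0.1 -2.9] M [ 0.11 -0.03 -0.01] gap 0.221 q7 -2.09
```

View pics/g1.png

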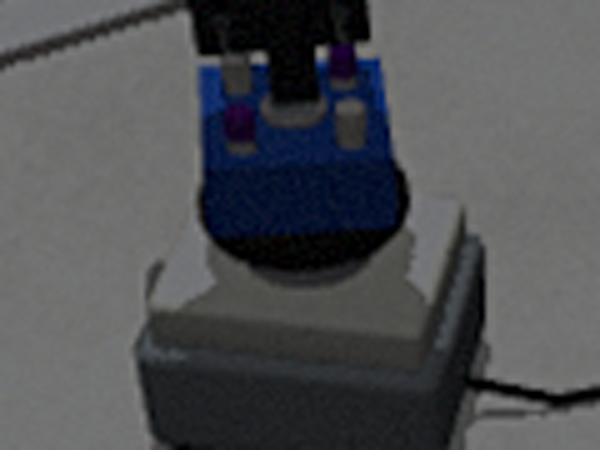

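View pics/g1t.png

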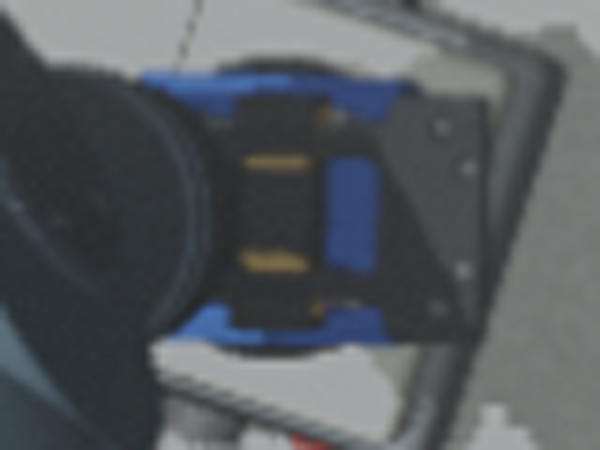

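The carrier is centred on the head left to right: front face columns 203–400 against head 198–408. It still needs about 6 mm of +y.

>>> {"name": "move_arm", "arguments": {
  "dp": [
    [0, 0.06, 0],
    [0, 0.06, 0],
    [0, 0, 0],
    [0, 0, -0.04],
    [0, 0, -0.04],
    [0, 0, -0.02],
    [0, 0, 0],
    [0, 0, 0],
    [0, 0, 0],
    [0, 0, 0]
  ],
  "yaw": [0, 0, 0, 0, 0, 0, 0, 0, 0, 0],
  "hand": [1, 1, 1, 1, 1, 1, 1, 1, 1, 1]
}}

```text
time_s: 36.1
position: [539.1, 215.2, 186.3]
eef_rot: [1.233, 1.145, -1.241]
contact_force: [-0.2, -0.0, -2.1]
finger_gap: 0.22
```

```bash
python3 pic.py g2 side 235 120 40 30;python3 pic.py g2t top 183 242 40 30
```

```text
t 36.1 p [539.1 215.2 186.3] jaw -92.78 tilt [ 0.024  -0.0321] F [-0.2 -0.  -2.1] M [ 0.08  0.07 -0.04] gap 0.22 q7 -2.1
t 36.15 p [539.1 215.2 186.3] jaw -92.78 tilt [ 0.024  -0.0321] F [ 0.2 -0.2 -2.8] M [ 0.06  0.05 -0.01] gap 0.219 q7 -2.1
```

View pics/g2.png

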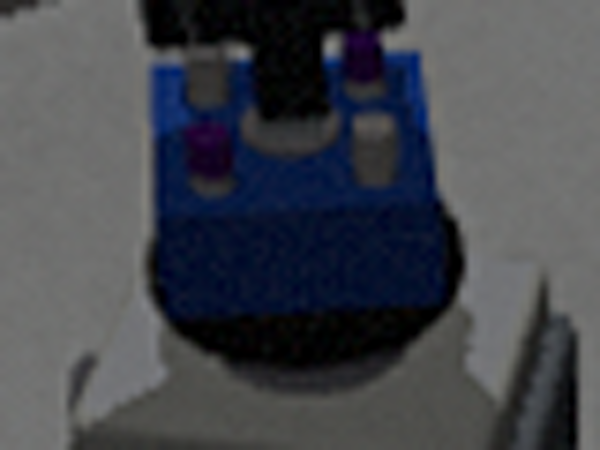

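View pics/g2t.png

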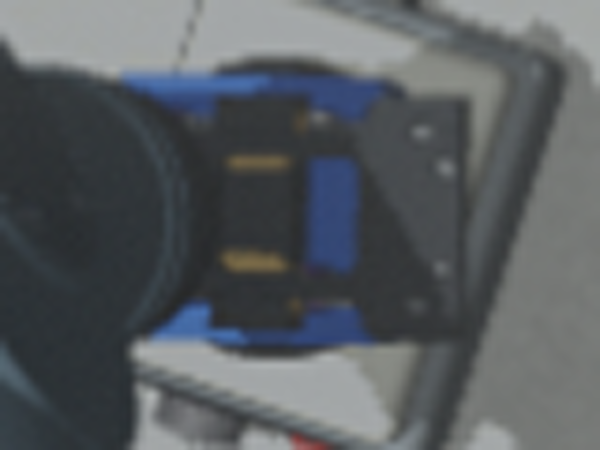

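```bash
python3 - <<'E'
from h import *
s=viewer.snapshot("side");st()
a=np.radians(-2.8);R=np.array([[np.cos(a),-np.sin(a)],[np.sin(a),np.cos(a)]])
for c in((535.8,211),(536.8,214)):
  for z in(135,171):
    P=[(*(np.array(c)+R@np.array(d)*42),z) for d in((-1,-1),(1,-1),(1,1),(-1,1))]
    print(c,z,((proj(s,P)-[195,90]+.5)*7.5-.5).round(0).tolist())
t=viewer.snapshot("top")
P=[(*(np.array((535.8,214))+R@np.array(d)*42),171) for d in((-1,-1),(1,-1),(1,1),(-1,1))]
print(((proj(t,P)-[143,212]+.5)*7.5-.5).round(0).tolist())
E
```

```text
t 36.25 p [539.1 215.3 186.3] jaw -92.77 tilt [ 0.024 -0.032] F [ 0.5 -0.4 -3.6] M [0.1  0.1  0.02] gap 0.226 q7 -2.1
(535.8, 211) 135 [[170.0, 328.0], [449.0, 307.0], [429.0, 149.0], [165.0, 168.0]]
(535.8, 211) 171 [[155.0, 228.0], [443.0, 207.0], [422.0, 50.0], [151.0, 69.0]]
(536.8, 214) 135 [[172.0, 322.0], [451.0, 301.0], [431.0, 144.0], [168.0, 162.0]]
(536.8, 214) 171 [[157.0, 222.0], [445.0, 201.0], [424.0, 45.0], [154.0, 64.0]]
[[374.0, 349.0], [383.0, 81.0], [120.0, 74.0], [110.0, 340.0]]
```

>>> {"name": "move_arm", "arguments": {
  "dp": [
    [0, -0.02, -0.03],
    [0, 0, -0.03],
    [0, 0, -0.03],
    [0, 0, -0.02],
    [0, 0, -0.02],
    [0, 0, -0.02],
    [0, 0, 0],
    [0, 0, 0],
    [0, 0, 0],
    [0, 0, 0]
  ],
  "yaw": [0, 0, 0, 0, 0, 0, 0, 0, 0, 0],
  "hand": [1, 1, 1, 1, 1, 1, 1, 1, 1, 1]
}}

```text
time_s: 37.3
position: [539.2, 214.2, 180.1]
eef_rot: [1.233, 1.145, -1.24]
contact_force: [-1.9, -1.0, 2.5]
finger_gap: 0.223
```

```bash
python3 -c "
from h import *
st()"
```

```text
t 37.3 p [539.2 214.2 180.1] jaw -92.79 tilt [ 0.0245 -0.0316] F [-1.9 -1.   2.5] M [-0.02  0.45  0.04] gap 0.223 q7 -2.1
```

>>> {"name": "move_arm", "arguments": {
  "dp": [
    [0, 0, -0.03],
    [0, 0, -0.03],
    [0, 0, -0.03],
    [0, 0, -0.03],
    [0, 0, -0.02],
    [0, 0, -0.02],
    [0, 0, 0],
    [0, 0, 0],
    [0, 0, 0],
    [0, 0, 0]
  ],
  "yaw": [0, 0, 0, 0, 0, 0, 0, 0, 0, 0],
  "hand": [1, 1, 1, 1, 1, 1, 1, 1, 1, 1]
}}

```text
time_s: 38.3
position: [539.3, 214.1, 175.6]
eef_rot: [1.234, 1.144, -1.24]
contact_force: [-3.8, -1.2, 6.2]
finger_gap: 0.226
```

```bash
python3 -c "
from h import *
st()"; python3 pic.py g3 side 235 120 40 30
```

```text
t 38.3 p [539.3 214.1 175.6] jaw -92.82 tilt [ 0.025 -0.031] F [-3.8 -1.2  6.2] M [-0.19  0.66  0.06] gap 0.226 q7 -2.1
t 38.3 p [539.3 214.1 175.6] jaw -92.82 tilt [ 0.025 -0.031] F [-3.8 -1.2  6.2] M [-0.19  0.66  0.06] gap 0.226 q7 -2.1
```

View pics/g3.png

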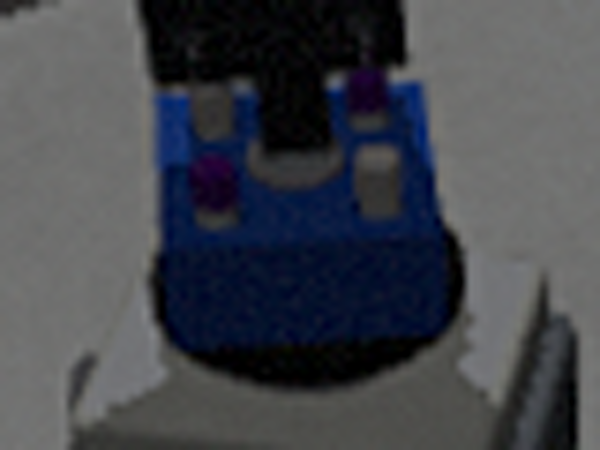

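>>> {"name": "move_arm", "arguments": {
  "dp": [
    [-0.02, 0, -0.03],
    [-0.01, 0, -0.03],
    [0, 0, -0.03],
    [0, 0, -0.03],
    [0, 0, -0.03],
    [0, 0, -0.03],
    [0, 0, -0.03],
    [0, 0, -0.03],
    [0, 0, -0.03],
    [0, 0, -0.03]
  ],
  "yaw": [0, 0, 0, 0, 0, 0, 0, 0, 0, 0],
  "hand": [1, 1, 1, 1, 1, 1, 1, 1, 1, 1]
}}

```text
time_s: 39.35
position: [539.0, 213.9, 173.7]
eef_rot: [1.24, 1.143, -1.238]
contact_force: [-8.0, -3.2, 17.4]
finger_gap: 0.221
```

```bash
python3 -c "
from h import *
st()"
```

```text
t 39.35 p [539.  213.9 173.7] jaw -92.93 tilt [ 0.0287 -0.0286] F [-8.  -3.2 17.4] M [-0.34  1.47  0.08] gap 0.221 q7 -2.1
```

On the stop: the force jumped to about 20 N including the weight. Next I relieve the −8 N side load while keeping the downward push.

>>> {"name": "move_arm", "arguments": {
  "dp": [
    [-0.02, -0.01, -0.02],
    [-0.02, -0.01, -0.02],
    [-0.02, 0, -0.02],
    [-0.02, 0, -0.02],
    [-0.02, 0, -0.02],
    [-0.02, 0, -0.02],
    [-0.02, 0, -0.02],
    [-0.02, 0, -0.02],
    [-0.01, 0, -0.02],
    [-0.01, 0, -0.02]
  ],
  "yaw": [0, 0, 0, 0, 0, 0, 0, 0, 0, 0],
  "hand": [1, 1, 1, 1, 1, 1, 1, 1, 1, 1]
}}

```text
time_s: 40.35
position: [538.4, 213.7, 173.3]
eef_rot: [1.255, 1.133, -1.222]
contact_force: [-6.3, -2.2, 11.9]
finger_gap: 0.225
```

```bash
python3 -c "
from h import *
st()"; python3 pic.py g4 side 235 120 40 30;python3 pic.py g4t top 183 242 40 30
```

```text
t 40.35 p [538.4 213.7 173.3] jaw -93.06 tilt [ 0.0476 -0.0223] F [-6.3 -2.2 11.9] M [-0.22  0.98  0.12] gap 0.225 q7 -2.11
t 40.35 p [538.4 213.7 173.3] jaw -93.06 tilt [ 0.0476 -0.0223] F [-6.3 -2.2 11.9] M [-0.22  0.98  0.12] gap 0.225 q7 -2.11
t 40.4 p [538.4 213.6 173.3] jaw -93.06 tilt [ 0.0477 -0.0223] F [-4.2 -3.  11.9] M [-0.23  0.93  0.09] gap 0.225 q7 -2.11
```

View pics/g4.png

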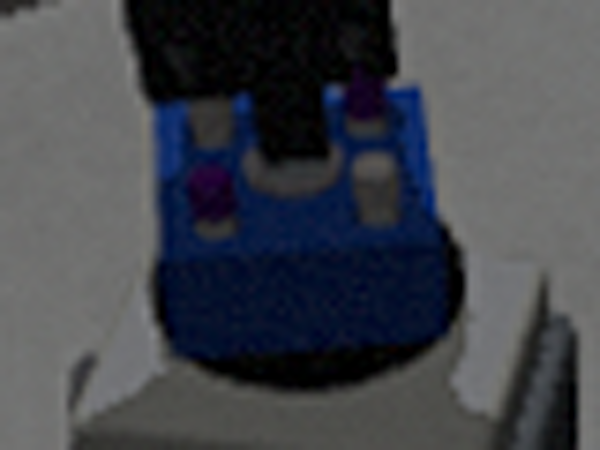

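View pics/g4t.png

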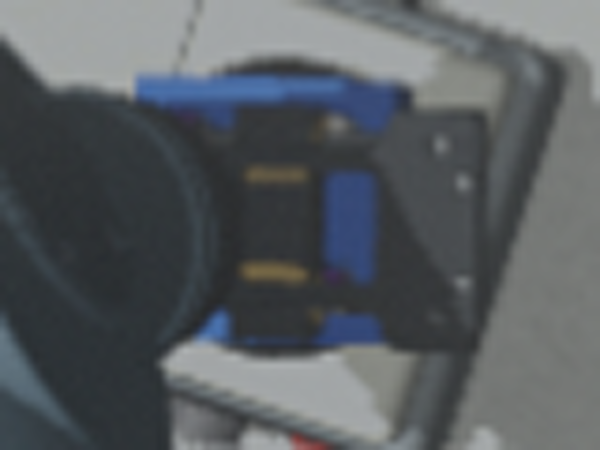

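>>> {"name": "move_arm", "arguments": {
  "dp": [
    [0, 0, -0.02],
    [0, 0, -0.02],
    [0, 0, -0.025],
    [0, 0, -0.025],
    [0, 0, -0.025],
    [0, 0, -0.025],
    [0, 0, -0.025],
    [0, 0, -0.025],
    [0, 0, -0.025],
    [0, 0, -0.025]
  ],
  "yaw": [0, 0, 0, 0, 0, 0, 0, 0, 0, 0],
  "hand": [1, 1, 1, 1, 1, 1, 1, 1, 1, 1]
}}

```text
time_s: 41.45
position: [538.4, 213.6, 173.2]
eef_rot: [1.257, 1.133, -1.22]
contact_force: [-6.3, -2.5, 16.1]
finger_gap: 0.224
```

```bash
python3 - <<'E'
from h import *
st()
for i in range(4): s=viewer.snapshot("side")
st()
for i in range(8): t=viewer.snapshot("top")
st()
cv2.imwrite("pics/h1.png",cv2.resize(s["image"][80:170,175:295],None,fx=6,fy=6,interpolation=cv2.INTER_CUBIC))
a=np.radians(-3);R=np.array([[np.cos(a),-np.sin(a)],[np.sin(a),np.cos(a)]])
for z in(122,158):
    P=[(*(np.array((535.8,212))+R@np.array(d)*42),z) for d in((-1,-1),(1,-1),(1,1),(-1,1))]
    print(z,((proj(s,P)-[175,80]+.5)*6-.5).round(0).tolist())
E
```

```text
t 41.45 p [538.4 213.6 173.2] jaw -93.06 tilt [ 0.0487 -0.0206] F [-6.3 -2.5 16.1] M [-0.38  1.51  0.06] gap 0.224 q7 -2.11
t 41.65 p [538.4 213.6 173.2] jaw -93.06 tilt [ 0.0487 -0.0207] F [-6.8 -3.5 14.7] M [-0.37  1.43  0.09] gap 0.224 q7 -2.11
t 42.05 p [538.5 213.6 173.3] jaw -93.06 tilt [ 0.0487 -0.0207] F [-7.6 -2.7 16.2] M [-0.39  1.48  0.04] gap 0.222 q7 -2.11
122 [[259.0, 349.0], [481.0, 332.0], [465.0, 205.0], [256.0, 220.0]]
158 [[248.0, 270.0], [475.0, 254.0], [460.0, 128.0], [245.0, 143.0]]
```

View pics/h1.png

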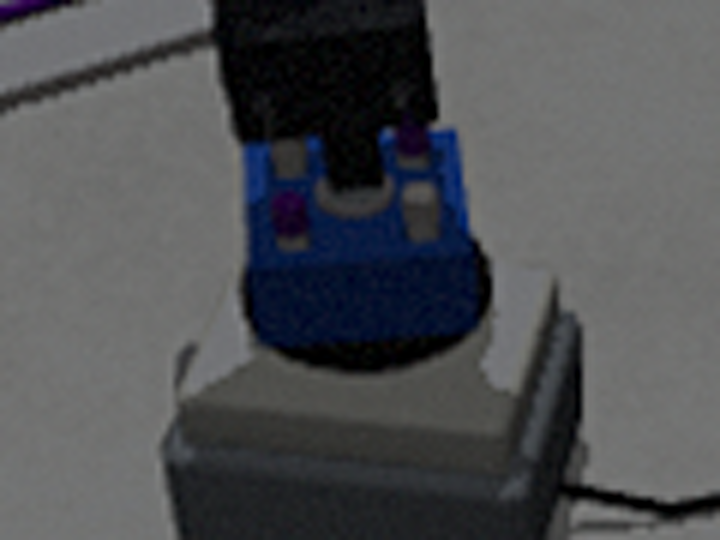

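```bash
python3 -c "
from h import *
s=viewer.snapshot('side');cv2.imwrite('pics/end.png',s['image']);st();print(r.sign_off());st()"
```

```text
t 42.1 p [538.5 213.6 173.3] jaw -93.06 tilt [ 0.0488 -0.0207] F [-8.  -2.9 15.8] M [-0.4   1.46  0.18] gap 0.224 q7 -2.11
the job is handed in; nothing more can be done
None
the job is handed in; nothing more can be done
```

View pics/end.png

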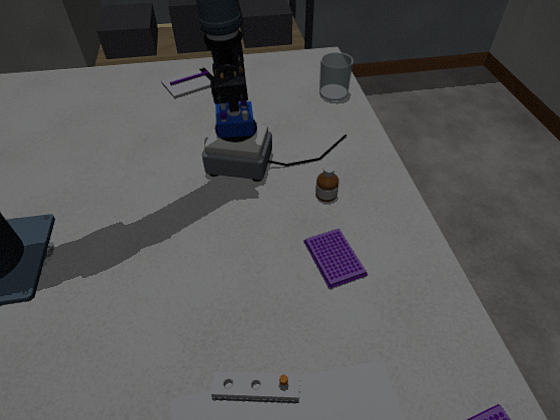

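I put both purple tubes in the empty carrier holes and set the carrier on the mixer head. I pressed it down and handed the job in at 42.1 s, still holding it there.

**Last checks**
- **Seating:** after I released them, the purple caps stood at the same height as the white ones. All four tubes were still in the carrier at the end.
- **Push:** the tool read 15.8 N upward and the carrier weighs about 2.9 N, so the head carries about 18.5 N. This stayed steady over the last 0.6 s. During pressing the height stopped falling, at about 173 mm, while the force jumped, which fits the head being on its stop. I did not see the touch switch itself.
- **Position:** in the side view the carrier looks level and centred on the head to within about 2 mm.
- **Bystanders:** the orange-capped tube, microplate and bottle look to be where they started.

**Not perfect**
- A sideways force of about 8 N was left on the carrier; trying to relieve it brought it down only briefly.
- The tool had drifted to about 3° of tilt, mostly about the jaw axis. The carrier itself sat flat on the head in the pictures.
- I gripped the handle twice before loading the tubes, to find the carrier's exact position, which shifted the carrier about 2 mm on the bench.

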